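# Stamp a soft-jaw blank against its stop

### The job

Slide the aluminium blank along the channel of the stamping fixture until it rests against the end stop, without lifting it out. Then take the round-headed stamp (not the square-headed one), press its die squarely onto the ring scribed on the blank, centred, until its spring is pushed home or nearly so, hold it there for about half a second without ramming it, and lift it straight off so that the mark does not smear. Finally stand the stamp upright on the wooden board it came from and let go, with the blank still against the stop and the square-headed stamp and the things lying around left where they are.

Things in the scene. Friction and masses are not known exactly. Their poses are not given: they have to be found in the camera images.
- fixture: Fixed dark steel base plate, 200 x 90 x 14 mm, lying on the bench; origin at the centre of its underside. A channel 47 mm wide runs all along its x axis (floor of the channel = top of the plate, 14 mm above the bench) between two steel guide rails, each 10 mm wide and 6 mm high (tops 20 mm above the bench). The end stop is at the +x end; the -x end is open. Its place and yaw vary.
- stop_face (a point): Centre of the face of the end stop that the blank must meet, 23 mm above the bench; axes parallel to the fixture's. The stop is a fixed steel block, 20 mm along x, 66 mm wide, bridging the rails, its top 28.5 mm above the bench, with a clamp screw on it to 34.5 mm. Its place along the channel varies by 3 cm.
- blank: Loose aluminium block, 60 (x) x 44 (y) x 18 mm, about 130 g (varies), lying in the channel short of the stop (12 mm of its height stand above the rails); origin at the centre of its underside, x along the channel towards the stop.
- blank_centre (a point): Centre of the blank, half-way up (9 mm below its top, 30 mm from each end along x). Against the stop it lies 30 mm from the stop face along x.
- blank_ring (a point): Centre of the scribed ring (31 mm diameter, with a small cross in the middle) on the blank's top face; it lies 6 mm towards -x and 4 mm towards +y from the middle of that face.
- round_stamp: The stamp to use: a loose spring-loaded steel hand stamp, 86 mm tall, 210 g, standing upright on the board on its die; origin at the centre of the die's face (spring relaxed), z up along the stamp. All sections are round: from below a die 28 mm in diameter (0 to 10 mm up), a collar of 34 mm (13 to 34 mm up), a dark waist of 20 mm diameter for the fingers (34 to 74 mm up), a head of 28 mm diameter (74 to 86 mm up).
- round_stamp_grip (a point): Middle of the round stamp's waist, the place to grip, 57 mm above the die's face. The fingers may take it from any side.
- round_die (a joint): How far the round stamp's die is pushed up into its collar, m: 0 relaxed, 0.010 fully home against its own stop. It starts to move at about 4 N and takes about 13 N to be fully home; it springs back.
- square_stamp: A second stamp, not to be used: same size and build, but its die, collar and head are square (28, 34 and 28 mm wide). Origin as for the round stamp. Leave it standing.
- board: Fixed pale wooden board, 90 (x) x 230 (y) mm, its top 12 mm above the bench, with a dark batten 12 mm wide and 8 mm high across each end; origin at the centre of its underside. Both stamps and the steel bush stand on its middle line, 70 mm apart along y, in varying order.
- steel_bush: Bystander on the board: steel bush, 22 mm diameter, 14 mm high; origin at the centre of its underside.
- oil_can: Bystander beside the fixture: thumb oiler, 56 mm wide to 64 mm up, then a thin spout to 147 mm; origin at the centre of its underside.
- card_box: Bystander on the other side of the fixture: small card box, 48 x 64 x 28 mm; origin at the centre of its underside.
- tape_roll: Bystander behind the board: roll of tape, 70 mm diameter, 19 mm high; origin at the centre of its underside.
- part_tin: Bystander: round tin with dark lid, 67 mm diameter, 32 mm high; origin at the centre of its underside.
- felt_disc_1: Bystander: green felt disc, 39 mm diameter, 9 mm high; origin at the centre of its underside.
Mind the look-alikes: they are no part of the job. Leave any red look-alike of the round_stamp alone.

How it is judged:
By the outcome, as a careful person would: the job done as asked, in the order asked, and still so for the second after the job is handed in, with the robot touching nothing.
It also fails if it takes over 67 s, if anything falls off the work surface, if the arm or the gripper's body presses on something with over 40 N, if the wrist force passes 120 N, or if a joint passes its speed limit or range.

### The arm

A 6-joint arm with a two-finger parallel gripper is mounted at the origin on a cart in front of the work surface, level with it; the furniture and walls round the work are solid. World frame = base frame: x ahead of the robot, y to its left, z up, the work surface at z = 0. Lengths are in m, angles in rad, forces in N, time in s.
With the tool pointing down it reaches from about 0.375 to 0.9 m from the base axis. Payload 3.1 kg.
Tool frame: the origin (TCP) lies midway between the tips of the shut fingers; the grasp point (between the pads) lies 19 mm behind it; x points along the fingers, y is the direction in which the jaws open and shut, and the axes are right-handed (so a half turn about x gives the same grasp; the last joint's range is limited). The gripper opens to 85 mm and grips with 20 to 120 N. Pads are 22 mm wide; open, the fingers measure 114 mm over their backs; the gripper's body (76 mm by 85 mm) begins 54 mm behind the grasp point. The pads swing forward as they close: fully open they stand 13 mm farther back than shut.
Start: joints at [1.087, 0.527, 1.433, -0, 1.181, -0.178], TCP at [0.188, 0.596, 0.231] pointing down, gripper open.
Joint ranges: [-3.08, 3.08], [-0.75, 2.2], [0.22, 2.44], [-1.43, 4.57], [0, 2.65], [-2.85, 2.85]. Speed limits (rad/s): [2.79, 2.79, 3.14, 3.14, 3.14, 3.14].

### API

Orientations are given as a unit quaternion [x, y, z, w].
In Python, from station import manip gives the robot as it stands.
- The arm moves only by the tool carry_out, never from a script. Its argument "commands" is a list that holds one entry, the list of rows, each a list of 7 numbers: the shift along the tool's x, y, z in units of 25 mm (1.0 is 25 mm), then the turn, a rotation vector about the tool's x, y, z in units of 5 degrees (1.0 is 5 degrees), then the finger opening in mm, from 0 to 85.4. A call has exactly 5 rows; each row is the pose to reach, as a shift and turn from the pose commanded when the call began, along the tool's axes at that moment; what a row does not reach only later rows make up. A row lasts 1/10 s, in which the tool goes at most 50 mm and 8.59 degrees, less where a joint would pass 70% of its speed; a pose out of reach is approached as far as the arm can. A call with a gripper value outside its range is refused whole. The fingers move at their own pace and stop on an object; "force" is the grip in N (left out, the last holds). Time passes only in rows, so rows that repeat a pose let the fingers close, or fill a call up. It gives the time, the measured TCP pose, the force and the opening at its end, in the units of the state.
- manip.sense(): the state, without advancing time (a new reading comes with each control period).
- manip.snapshot(name): name is "side" or "top"; returns a dict with "image" (480x640x3 uint8, red, green, blue), "fx", "fy", "cx", "cy" (pixels), "rvec" (rotation vector, rad) and "tvec" (3), from world to camera coordinates, as OpenCV has them. Camera axes: x right, y down, z forward; pixel columns grow to the right and rows downward; lengths in m; the calibration is good to about 2 mm. A picture is of the moment at which its call begins. There is no depth.
- manip.sign_off(): hands the job in, once; it reports no verdict.
The state is a dict: "t": time; "q": joint angles; "qd": joint speeds; "tau": joint torques, N m; "tcp_pos": TCP position; "tool_rot": TCP orientation; "force": force on the tool from outside, world axes, zero at the start; "ft_torque": the same for the moment, N m; "finger_gap": opening from 0.0 (shut) to 1.0 (fully open).
Only numpy, scipy, OpenCV 4.12 (cv2) and the standard library are available. Lean on these libraries where they do the work, as an engineer would, in place of code of your own. Each camera call takes 0.05 s, during which the arm holds its last target.

## Working session

There is one attempt and no reset: what is moved stays moved. The work goes in short steps, Python scripts to look and compute and a tool call to move; the robot and the scene stay as the last step left them, time stands still between calls to the robot, and variables do not carry over. Pictures are saved under pics/ and viewed, and the job is handed in when it is done.

Besides the shell and the picture viewer there is one more tool, called after "Call:" as name(argument=value, ...) on one line, values as JSON. carry_out: Moves the arm, as the interface text tells. Its arguments: {"type":"object","properties":{"commands":{"type":"array"},"force":{"type":"number"}},"required":["commands"]}

```bash
ls; mkdir -p pics; python3 - <<'E'
from station import manip
import cv2,json,numpy as np
print(manip.sense())
for n in ("side","top"):
    s=manip.snapshot(n)
    cv2.imwrite(f"pics/{n}0.png",s["image"][:,:,::-1])
    np.savez(f"pics/{n}0.npz",**s)
    print(n,{k:s[k] for k in s if k!="image"})
E
```

```text
pics
{'t': 0.0, 'q': array([ 1.08649632e+00,  5.28477770e-01,  1.43393712e+00, -6.70642667e-06,
        1.18138277e+00, -1.78480716e-01]), 'qd': array([-0.00062098,  0.00159011, -0.00018678, -0.0011938 ,  0.00012803,
        0.0006188 ]), 'tau': array([-1.12495334e-03, -4.42355025e+01, -1.78023255e+01, -5.05363987e-04,
        8.44023773e-03, -8.90442834e-06]), 'tcp_pos': array([0.187788  , 0.59535504, 0.23031542]), 'tool_rot': array([ 0.10696375,  0.6991076 , -0.10843952,  0.69860446]), 'force': array([ 0.80908917, -0.1205876 ,  0.14811391]), 'ft_torque': array([ 0.03606061, -0.01169078,  0.04378323]), 'finger_gap': 1.000064885033595}
side {'fx': 467.8488644797737, 'fy': 467.8488644797737, 'cx': 313.46644727359126, 'cy': 231.75777054717605, 'rvec': array([ 1.97396334, -0.42084328,  0.25752848]), 'tvec': array([-0.5243817 ,  0.17387718,  0.68725797])}
top {'fx': 529.3664113705872, 'fy': 529.3664113705872, 'cx': 305.11100088518907, 'cy': 245.35295101082752, 'rvec': array([ 2.15286004, -2.11858295,  0.21169631]), 'tvec': array([-0.00264963,  0.56776565,  1.01570951])}
```

View pics/side0.png

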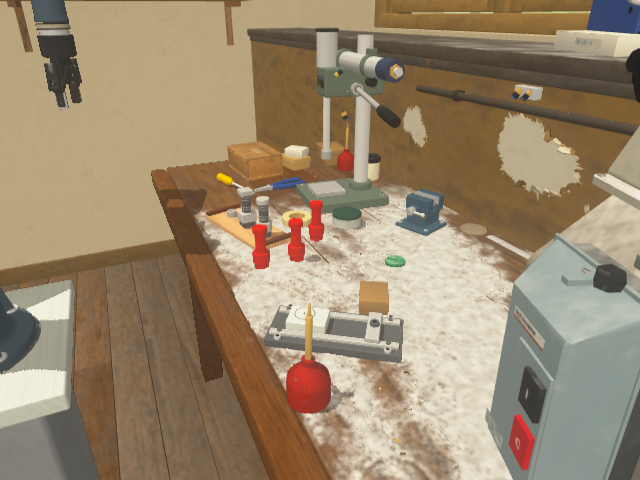

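View pics/top0.png

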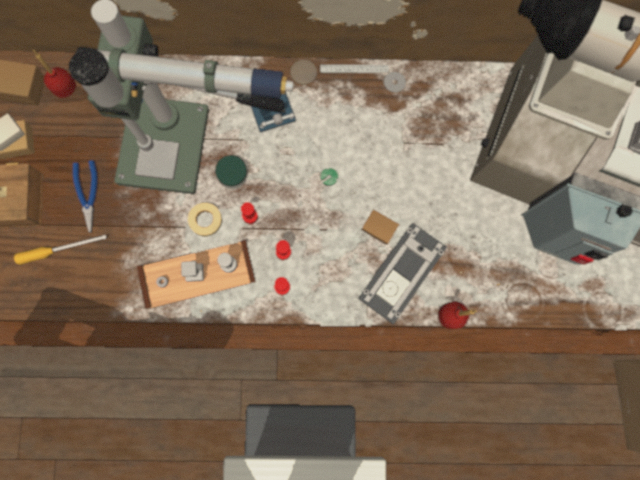

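The top view shows the board at about (196,275), with the bush at (162,281) and two grey stamps at (192,270) and (227,261). Three red look-alikes stand at (249,212), (283,250) and (282,286), the fixture is near (402,272), and the blank is its pale block at (391,288). I'll zoom in next.

```bash
python3 - <<'E'
import cv2
t=cv2.imread("pics/top0.png"); s=cv2.imread("pics/side0.png")
cv2.imwrite("pics/c1.png",cv2.resize(t[235:315,130:260],None,fx=6,fy=6,interpolation=cv2.INTER_CUBIC))
cv2.imwrite("pics/c2.png",cv2.resize(t[215:325,350:455],None,fx=5.4,fy=5.4,interpolation=cv2.INTER_CUBIC))
cv2.imwrite("pics/c3.png",cv2.resize(s[175:275,200:340],None,fx=5.7,fy=5.7,interpolation=cv2.INTER_CUBIC))
cv2.imwrite("pics/c4.png",cv2.resize(s[280:370,255:415],None,fx=5,fy=5,interpolation=cv2.INTER_CUBIC))
E
```

```text
(no output)
```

View pics/c1.png

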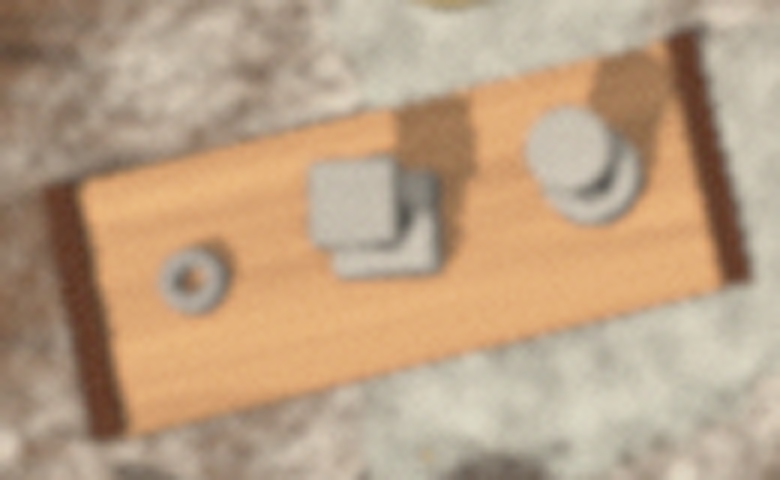

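View pics/c2.png

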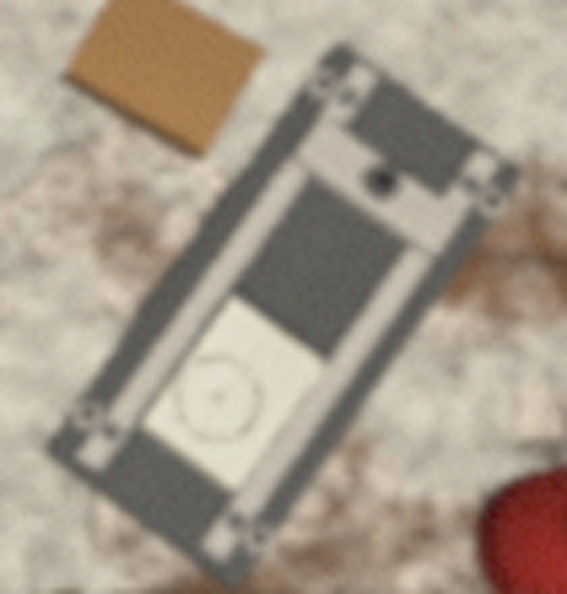

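View pics/c3.png

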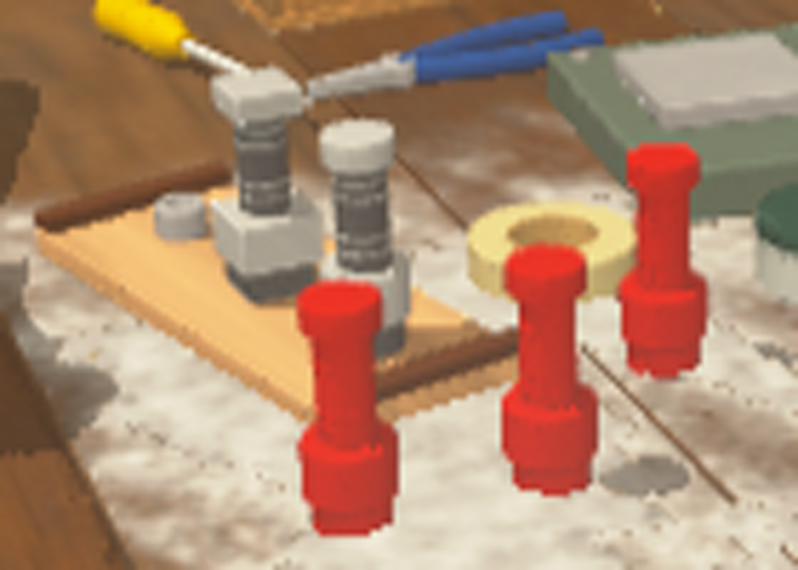

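View pics/c4.png

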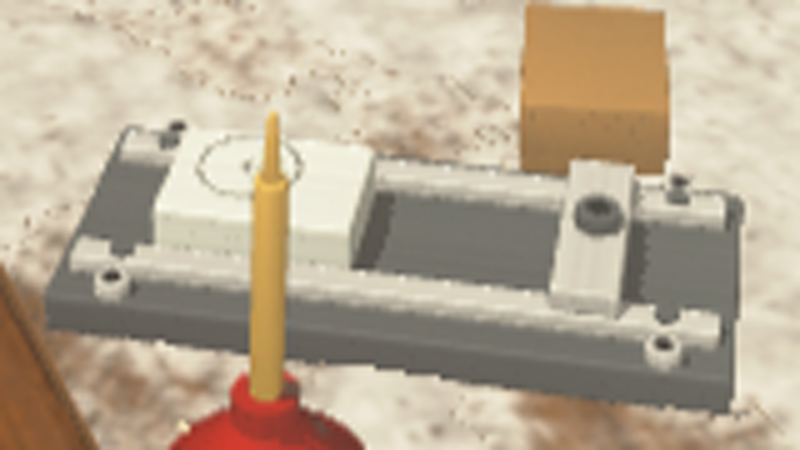

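```bash
cat > h.py <<'E'
import numpy as np,cv2
from scipy.optimize import least_squares
from scipy.spatial.transform import Rotation as R
C={n:dict(np.load(f"pics/{n}0.npz")) for n in ("side","top")}
def K(n):
    c=C[n]; return np.array([[c["fx"],0,c["cx"]],[0,c["fy"],c["cy"]],[0,0,1.]])
def proj(n,P,d=np.zeros(6)):
    c=C[n]; return cv2.projectPoints(np.atleast_2d(np.asarray(P,float)),c["rvec"],c["tvec"],K(n),None)[0][:,0]
def crop(u,off,s): return (np.asarray(u,float)+.5)/s-.5+np.array(off)
def ray(n,uv,z):
    c=C[n]; Rm=cv2.Rodrigues(c["rvec"])[0]; o=-Rm.T@c["tvec"]
    d=Rm.T@np.linalg.inv(K(n))@np.array([uv[0],uv[1],1.]); return o+d*(z-o[2])/d[2]
E
cat > fit.py <<'E'
from h import *
T=lambda *u: crop(u,(350,215),5.4); S=lambda *u: crop(u,(255,280),5)
A,B=.1,.045
obs=[]  # cam, uv, kind, local
for cam,f,l in (("top",T,[((340,42),1,1),((520,172),1,-1),((48,450),-1,1),((235,588),-1,-1)]),
              ("side",S,[((125,125),-1,1),((743,197),1,1),((48,300),-1,-1),((735,380),1,-1)])):
    for u,a,b in l: obs.append((cam,f(*u),"p",(a*A,b*B,.014)))
for cam,f,l in (("top",T,[((235,295),1,1),((330,358),1,-1),((145,422),-1,1),((235,490),-1,-1)]),
              ("side",S,[((190,130),-1,1),((375,150),1,1),((157,208),-1,-1),((358,235),1,-1)])):
    for u,a,b in l: obs.append((cam,f(*u),"b",(a*.03,b*.022,.032)))
obs.append(("top",T(218,397),"b",(-.006,.004,.032)));obs.append(("side",S(249,165),"b",(-.006,.004,.032)))
for cam,f,l in (("top",T,[((300,160),0,1),((435,250),0,-1)]),("side",S,[((572,160),0,1),((635,168),.02,1)])):
    for u,a,b in l: obs.append((cam,f(*u),"s",(a,b*.033,.0285)))
def res(p,cams,full=False):
    x,y,th,s,bx,by=p; r=[]
    for cam,uv,k,l in obs:
        if cam not in cams: continue
        l=np.array(l)
        if k=="b": l=l+[bx,by,0]
        if k=="s": l=l+[s,0,0]
        P=np.r_[R.from_euler("z",th).as_matrix()[:2,:2]@l[:2]+[x,y],l[2]]
        r.append(proj(cam,P)[0]-uv)
        if full: print(cam,k,l.round(3),r[-1].round(2))
    return np.ravel(r)
c=ray("top",(402,272),.014)
for cams in (("top",),("side",),("top","side")):
    o=least_squares(res,[c[0],c[1],-.6,.06,-.03,0],args=(cams,),loss="soft_l1")
    print(cams,o.x.round(4),np.sqrt(np.mean(o.fun**2)).round(2))
res(o.x,cams,True)
E
python3 fit.py; python3 - <<'E'
from h import *
T=lambda u: crop(u,(130,235),6)
for u,z in (((570,148),.098),((592,175),.046),((353,203),.098),((387,223),.046),((195,280),.026)): print(u,ray("top",T(u),z).round(4))
for u in ((43,187),(95,440),(700,32),(750,280)): print("b",ray("top",T(u),.020).round(4))
print(ray("side",crop((358,133),(200,175),5.7),.098).round(4), ray("side",crop((257,80),(200,175),5.7),.098).round(4))
E
```

```text
('top',) [ 0.522  -0.198  -0.6195  0.0481 -0.0411 -0.    ] 0.67
('side',) [ 0.5216 -0.1998 -0.6131  0.0462 -0.0418  0.0007] 0.55
('top', 'side') [ 5.219e-01 -1.990e-01 -6.163e-01  4.660e-02 -4.160e-02  5.000e-04] 0.67
top p [0.1   0.045 0.014] [-0.16 -0.79]
top p [ 0.1   -0.045  0.014] [ 1.95 -0.01]
top p [-0.1    0.045  0.014] [-0.44  0.19]
top p [-0.1   -0.045  0.014] [0.99 0.77]
side p [-0.1    0.045  0.014] [-0.25 -0.07]
side p [0.1   0.045 0.014] [ 0.53 -0.73]
side p [-0.1   -0.045  0.014] [-1.11 -0.91]
side p [ 0.1   -0.045  0.014] [0.28 0.47]
top b [-0.012  0.022  0.032] [-0.18 -0.27]
top b [-0.012 -0.022  0.032] [0.02 0.76]
top b [-0.072  0.022  0.032] [-0.22 -0.08]
top b [-0.072 -0.022  0.032] [0.99 0.22]
side b [-0.072  0.022  0.032] [ 0.05 -0.8 ]
side b [-0.012  0.022  0.032] [ 0.94 -0.64]
side b [-0.072 -0.022  0.032] [-0.45  0.12]
side b [-0.012 -0.022  0.032] [-0.71 -0.6 ]
top b [-0.048  0.004  0.032] [0.26 0.25]
side b [-0.048  0.004  0.032] [0.78 0.47]
top s [0.047 0.033 0.028] [-0.84 -0.53]
top s [ 0.047 -0.033  0.028] [0.62 1.5 ]
side s [0.047 0.033 0.028] [-0.03 -0.48]
side s [0.067 0.033 0.028] [ 0.45 -0.66]
(570, 148) [0.5295 0.1607 0.098 ]
(592, 175) [0.5284 0.1601 0.046 ]
(353, 203) [0.5107 0.2285 0.098 ]
(387, 223) [0.5111 0.2275 0.046 ]
(195, 280) [0.4931 0.295  0.026 ]
b [0.5248 0.35   0.02  ]
b [0.4392 0.3266 0.02  ]
b [0.5826 0.1282 0.02  ]
b [0.4969 0.1082 0.02  ]
[0.5287 0.1597 0.098 ] [0.5112 0.2302 0.098 ]
```

Candidates for the round stamp in the top view:
- **Grey, round head:** (225,260). It has a round head and collar in the crop, so this is the one.
- **Grey, square head:** (189,269). Not this one.
- **Red look-alikes:** (249,212), (283,250) and (282,286). I'll leave these alone.

The side crop agrees: the grey round-headed stamp is the one next to the batten.

```bash
cat >> h.py <<'E'
def down(ty):  # tool x down, tool y at world heading ty (rad)
    x=np.array([0,0,-1.]); y=np.array([np.cos(ty),np.sin(ty),0]); return R.from_matrix(np.c_[x,y,np.cross(x,y)])
def plan(pos,ty,st=None):
    if st is None:
        from station import manip; st=manip.sense()
    R0=R.from_quat(st["tool_rot"]); 
    Rt=min((down(ty),down(ty+np.pi)),key=lambda r:(R0.inv()*r).magnitude()) if ty is not None else R0
    d=R0.inv().apply(np.array(pos)-st["tcp_pos"])/.025
    w=np.degrees((R0.inv()*Rt).as_rotvec())/5
    print("t%.2f"%st["t"],"shift",d.round(3),"turn",w.round(3),"| F",st["force"].round(1),"gap",round(float(st["finger_gap"]),3))
FX=dict(c=np.array([.522,-.199]),th=-.617)
def fx(x,y,z):
    c,s=np.cos(FX["th"]),np.sin(FX["th"]); return np.r_[FX["c"]+[c*x-s*y,s*x+c*y],z]
E
python3 - <<'E'
from h import *
from station import manip
s=manip.sense();m=R.from_quat(s["tool_rot"]).as_matrix();print(m.round(3),"y heading",np.degrees(np.arctan2(m[1,1],m[0,1])))
print(fx(-.1,0,.1),fx(.011,.004,0))
th=FX["th"]+np.pi/2
plan([.40,.35,.23],th); plan([.48,.05,.23],th); plan(fx(-.103,0,.12),th)
# others
for n,u,z in (("oil",(453,315),.05),("red",(283,250),.08),("red2",(282,286),.08),("red3",(249,212),.08),("vise",(272,110),.05)): print(n,ray("top",u,z).round(3))
E
```

```text
[[-0.001  0.301  0.954]
 [-0.002  0.954 -0.301]
 [-1.    -0.002 -0.   ]] y heading 72.48052378883787
[ 0.44043821 -0.14114091  0.1       ] [ 0.53328616 -0.20210203  0.        ]
t0.10 shift [ 0.027 -6.807 11.048] turn [3.566 0.    0.023] | F [ 0.3  0.4 -0.4] gap 1.001
t0.10 shift [  0.046 -17.287  17.712] turn [3.566 0.    0.023] | F [ 0.3  0.4 -0.4] gap 1.001
t0.10 shift [  4.461 -25.008  18.392] turn [3.566 0.    0.023] | F [ 0.3  0.4 -0.4] gap 1.001
oil [ 0.433 -0.289  0.05 ]
red [0.552 0.05  0.08 ]
red2 [0.482 0.05  0.08 ]
red3 [0.628 0.119 0.08 ]
vise [0.857 0.081 0.05 ]
```

Call:
carry_out(commands=[[[0,-0.85,1.4,0.7,0,0,0],[0,-1.7,2.8,1.4,0,0,0],[0,-2.55,4.2,2.1,0,0,0],[0,-3.4,5.6,2.8,0,0,0],[0,-4.25,7.0,3.56,0,0,0]]], force=40)

```text
t: 0.6
tcp_pos: [0.3236, 0.4405, 0.231]
tool_rot: [0.215, 0.674, -0.216, 0.673]
force: [-0.5, 0.7, 0.2]
finger_gap: 0.142
```

```bash
python3 - <<'E'
from h import *
th=FX["th"]+np.pi/2
plan([.40,.30,.23],th); plan([.48,.05,.23],th); plan(fx(-.103,0,.12),th)
E
```

```text
t0.60 shift [ 0.04  -2.806  5.751] turn [-0.019 -0.002  0.009] | F [-0.5  0.7  0.2] gap 0.142
t0.60 shift [ 0.043 -9.097 14.157] turn [-0.019 -0.002  0.009] | F [-0.5  0.7  0.2] gap 0.142
t0.60 shift [  4.449 -16.24   17.183] turn [-0.019 -0.002  0.009] | F [-0.5  0.7  0.2] gap 0.142
```

Call:
carry_out(commands=[[[0,-1.0,1.55,0,0,0,0],[0,-2.0,3.1,0,0,0,0],[0,-3.0,4.65,0,0,0,0],[0,-4.0,6.2,0,0,0,0],[0,-5.0,7.75,0,0,0,0]]])

```text
t: 1.1
tcp_pos: [0.409, 0.2262, 0.2312]
tool_rot: [0.214, 0.674, -0.215, 0.674]
force: [0.5, 0.1, -0.2]
finger_gap: 0.001
```

Call:
carry_out(commands=[[[0,-1.2,1.3,0,0,0,0],[0,-2.5,2.6,0,0,0,0],[0,-3.8,3.9,0,0,0,0],[0,-5.2,5.2,0,0,0,0],[0,-6.6,6.2,0,0,0,0]]])

```text
t: 1.6
tcp_pos: [0.4405, 0.0015, 0.2313]
tool_rot: [0.215, 0.673, -0.215, 0.674]
force: [1.2, -0.0, 0.1]
finger_gap: 0.0
```

```bash
python3 - <<'E'
from h import *
th=FX["th"]+np.pi/2
plan(fx(-.103,0,.12),th);plan(fx(-.100,0,.06),th);plan(fx(-.100,0,.02),th)
E
```

```text
t1.60 shift [ 4.454 -4.656  3.174] turn [ 0.001  0.011 -0.003] | F [ 1.2 -0.   0.1] gap 0.0
t1.60 shift [ 6.854 -4.657  3.292] turn [ 0.001  0.011 -0.003] | F [ 1.2 -0.   0.1] gap 0.0
t1.60 shift [ 8.454 -4.657  3.29 ] turn [ 0.001  0.011 -0.003] | F [ 1.2 -0.   0.1] gap 0.0
```

Call:
carry_out(commands=[[[0.8,-1.4,0.9,0,0,0,0],[1.8,-2.8,1.8,0,0,0,0],[3.0,-4.2,2.6,0,0,0,0],[4.4,-4.66,3.1,0,0,0,0],[5.0,-4.66,3.1,0,0,0,0]]])

```text
t: 2.1
tcp_pos: [0.4355, -0.1387, 0.1039]
tool_rot: [0.216, 0.674, -0.216, 0.673]
force: [-0.2, 0.7, 0.4]
finger_gap: 0.001
```

```bash
python3 - <<'E'
from h import *
from station import manip
th=FX["th"]+np.pi/2
plan(fx(-.103,0,.12),th);plan(fx(-.100,0,.02),th)
for n in ("side","top"):
    s=manip.snapshot(n); i=s["image"][:,:,::-1]
    if n=="top": i=cv2.resize(i[215:325,350:455],None,fx=5.4,fy=5.4,interpolation=cv2.INTER_CUBIC)
    else: i=cv2.resize(i[230:370,235:415],None,fx=4.2,fy=4.2,interpolation=cv2.INTER_CUBIC)
    cv2.imwrite(f"pics/{n}1.png",i)
st=manip.sense(); print(st["tcp_pos"],proj("top",st["tcp_pos"]),proj("side",st["tcp_pos"]))
E
```

```text
t2.10 shift [-0.645  0.034  0.098] turn [-0.042 -0.019  0.004] | F [-0.2  0.7  0.4] gap 0.001
t2.10 shift [3.355 0.036 0.224] turn [-0.042 -0.019  0.004] | F [-0.2  0.7  0.4] gap 0.001
[ 0.43408756 -0.13604297  0.10409785] [[380.59262108 311.73617902]] [[263.74598264 269.25744243]]
```

View pics/side1.png

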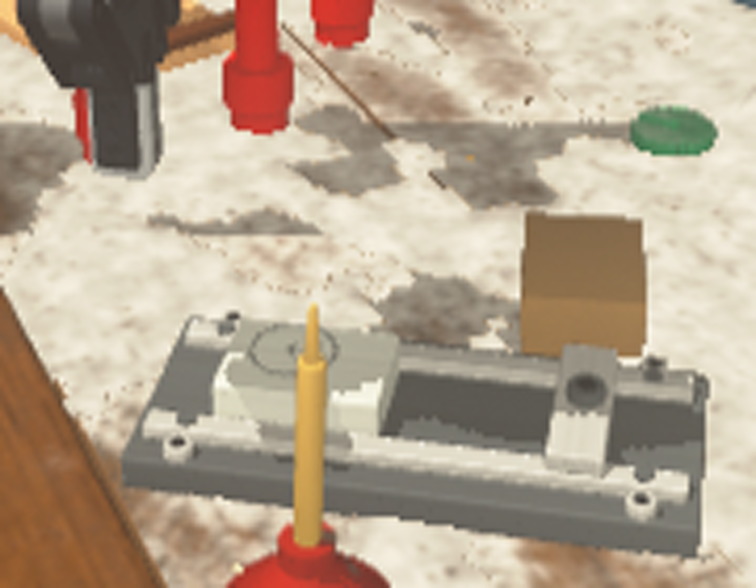

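The side view shows the shut fingers at about (265,270), within 1–2 px of where the calibration puts them. Next I go down behind the blank.

Call:
carry_out(commands=[[[1.0,0.03,0.05,0,0,0,0],[2.0,0.03,0.05,0,0,0,0],[2.8,0.03,0.05,0,0,0,0],[3.2,0.03,0.05,0,0,0,0],[3.2,0.03,0.05,0,0,0,0]]])

```text
t: 2.7
tcp_pos: [0.4371, -0.1357, 0.026]
tool_rot: [0.214, 0.674, -0.214, 0.673]
force: [-0.2, 0.1, 0.5]
finger_gap: -0.002
```

```bash
python3 - <<'E'
from h import *
th=FX["th"]+np.pi/2
plan(fx(-.0825,0,.020),th);plan(fx(-.0235,0,.02),th)
E
```

```text
t2.70 shift [ 0.239 -0.101  0.935] turn [ 0.016 -0.015  0.001] | F [-0.2  0.1  0.5] gap -0.002
t2.70 shift [ 0.236 -0.105  3.295] turn [ 0.016 -0.015  0.001] | F [-0.2  0.1  0.5] gap -0.002
```

Call:
carry_out(commands=[[[0.2,-0.08,0.3,0,0,0,0],[0.2,-0.08,0.55,0,0,0,0],[0.2,-0.08,0.75,0,0,0,0],[0.2,-0.08,0.9,0,0,0,0],[0.2,-0.08,1.05,0,0,0,0]]])

```text
t: 3.2
tcp_pos: [0.4568, -0.1526, 0.0216]
tool_rot: [0.215, 0.675, -0.214, 0.673]
force: [-2.2, 1.5, 1.9]
finger_gap: -0.002
```

Call:
carry_out(commands=[[[0,0,0.15,0,0,0,0],[0,0,0.32,0,0,0,0],[0,0,0.5,0,0,0,0],[0,0,0.68,0,0,0,0],[0,0,0.86,0,0,0,0]]])

```text
t: 3.7
tcp_pos: [0.4752, -0.1656, 0.0213]
tool_rot: [0.215, 0.674, -0.214, 0.674]
force: [-2.1, 1.4, 2.7]
finger_gap: -0.003
```

Call:
carry_out(commands=[[[0,0,0.18,0,0,0,0],[0,0,0.36,0,0,0,0],[0,0,0.52,0,0,0,0],[0,0,0.68,0,0,0,0],[0,0,0.82,0,0,0,0]]])

```text
t: 4.2
tcp_pos: [0.4922, -0.1776, 0.0213]
tool_rot: [0.215, 0.674, -0.215, 0.674]
force: [-2.6, 2.0, 1.0]
finger_gap: 0.001
```

```bash
python3 - <<'E'
from h import *
from station import manip
th=FX["th"]+np.pi/2
plan(fx(-.0235,0,.02),th)
s=manip.snapshot("side"); i=s["image"][:,:,::-1]
i=cv2.resize(i[230:370,235:415],None,fx=4.2,fy=4.2,interpolation=cv2.INTER_CUBIC)
cv2.imwrite(f"pics/side2.png",i)
E
```

```text
t4.20 shift [ 0.052 -0.008  0.529] turn [ 0.006  0.003 -0.   ] | F [-2.6  2.   1. ] gap 0.001
```

View pics/side2.png

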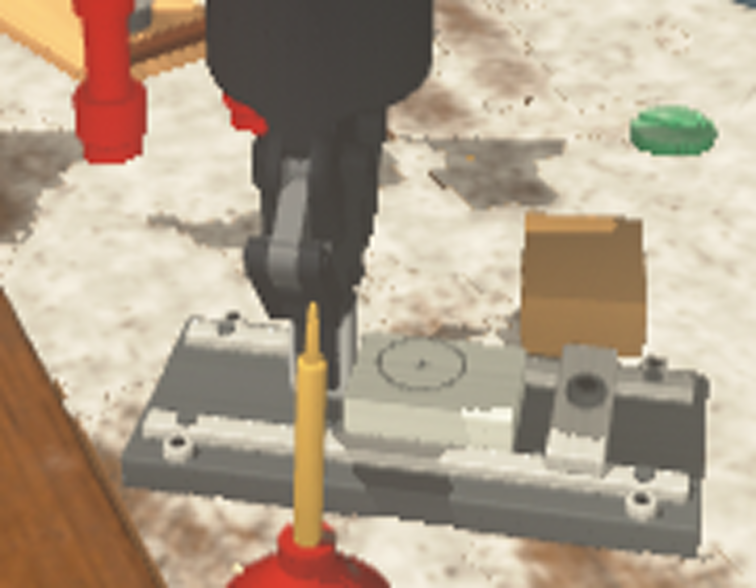

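The blank's front face is at crop (520,400), about 12 mm short of the stop at (552,420). It stays seated and square. I'll slow down for the rest.

Call:
carry_out(commands=[[[0,0,0.1,0,0,0,0],[0,0,0.18,0,0,0,0],[0,0,0.26,0,0,0,0],[0,0,0.33,0,0,0,0],[0,0,0.38,0,0,0,0]]])

```text
t: 4.75
tcp_pos: [0.5002, -0.1833, 0.0213]
tool_rot: [0.214, 0.673, -0.215, 0.674]
force: [-0.5, 0.8, 0.5]
finger_gap: 0.006
```

Call:
carry_out(commands=[[[0,0,0.03,0,0,0,0],[0,0,0.06,0,0,0,0],[0,0,0.09,0,0,0,0],[0,0,0.12,0,0,0,0],[0,0,0.15,0,0,0,0]]])

```text
t: 5.25
tcp_pos: [0.5021, -0.1846, 0.0213]
tool_rot: [0.215, 0.674, -0.214, 0.673]
force: [-3.1, 1.8, 3.0]
finger_gap: -0.005
```

Call:
carry_out(commands=[[[0,0,0.03,0,0,0,0],[0,0,0.06,0,0,0,0],[0,0,0.09,0,0,0,0],[0,0,0.11,0,0,0,0],[0,0,0.11,0,0,0,0]]])

```text
t: 5.75
tcp_pos: [0.5021, -0.1846, 0.0213]
tool_rot: [0.215, 0.676, -0.214, 0.671]
force: [-6.0, 4.9, 5.2]
finger_gap: 0.006
```

It has stopped: the position is unchanged and the push force has risen to about 8 N. I'll check with both cameras, then back off.

Call:
carry_out(commands=[[[0,0,-0.1,0,0,0,0],[0,0,-0.2,0,0,0,0],[0,0,-0.4,0,0,0,0],[-0.5,0,-0.6,0,0,0,0],[-2.0,0,-0.8,0,0,0,0]]])

```text
t: 6.25
tcp_pos: [0.4867, -0.1741, 0.0699]
tool_rot: [0.215, 0.676, -0.214, 0.672]
force: [-0.6, 0.7, 0.9]
finger_gap: -0.002
```

Call:
carry_out(commands=[[[-1.8,0,-0.5,0,0,0,0],[-3.5,0.8,-1.0,0,0,0,45],[-5.0,2.2,-1.5,0,0,0,45],[-5.5,3.8,-2.5,0,0,0,45],[-5.5,5.4,-3.5,0,0,0,45]]])

```text
t: 6.75
tcp_pos: [0.4975, -0.0137, 0.2128]
tool_rot: [0.215, 0.67, -0.215, 0.677]
force: [0.4, -0.2, -0.1]
finger_gap: 0.523
```

```bash
python3 - <<'E'
from h import *
from station import manip
print(manip.sense()["tcp_pos"])
for n in ("side","top"):
    s=manip.snapshot(n); i=s["image"][:,:,::-1]; cv2.imwrite(f"pics/{n}3f.png",i)
    if n=="top": i=cv2.resize(i[215:325,350:455],None,fx=5.4,fy=5.4,interpolation=cv2.INTER_CUBIC)
    else: i=cv2.resize(i[280:370,255:415],None,fx=5,fy=5,interpolation=cv2.INTER_CUBIC)
    cv2.imwrite(f"pics/{n}3.png",i)
E
```

```text
[ 0.49747046 -0.01371836  0.2127942 ]
```

View pics/side3.png

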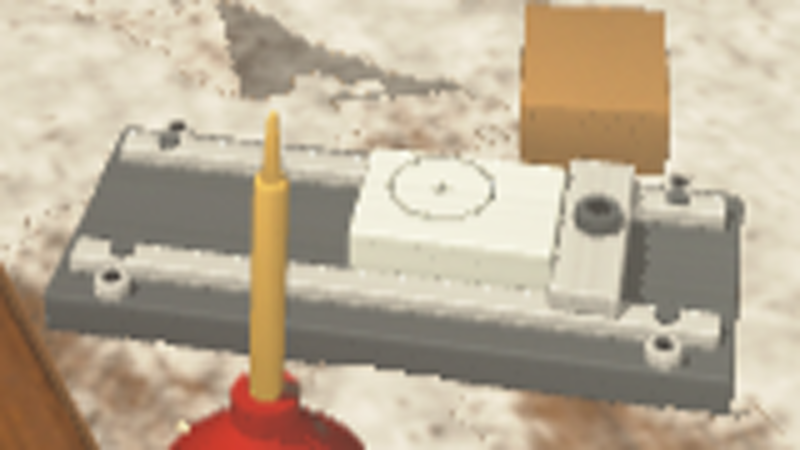

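View pics/top3.png

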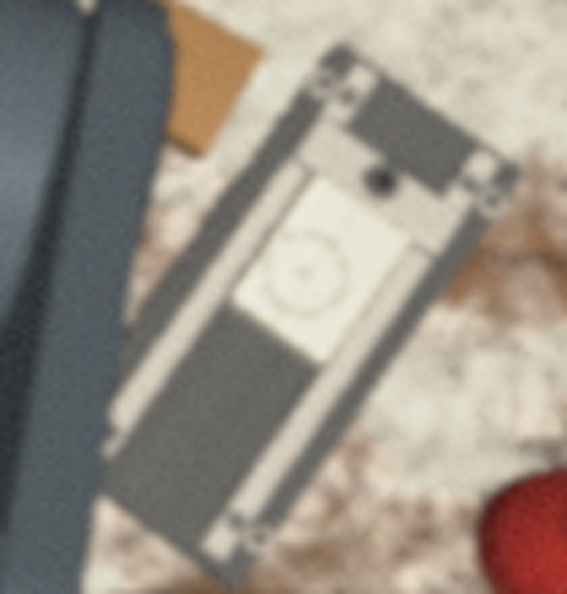

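Both views show the blank flush against the stop, with the ring centre at top crop (306,273) and side crop (441,187). Now the stamp. The jaws can keep their present heading, which leaves about 20 mm to the square stamp.

```bash
python3 - <<'E'
from h import *
th=FX["th"]+np.pi/2
print(ray("top",crop((306,273),(350,215),5.4),.032),ray("side",crop((441,187),(255,280),5),.032), fx(.011,.004,.032))
plan([.5288,.160,.15],th);plan([.5288,.160,.052],th)
E
```

```text
[ 0.53373262 -0.20137176  0.032     ] [ 0.53302818 -0.20039452  0.032     ] [ 0.53328616 -0.20210203  0.032     ]
t6.85 shift [ 2.435  6.327 -2.755] turn [ 0.081  0.014 -0.027] | F [ 0.  -0.7 -0.9] gap 0.528
t6.85 shift [ 6.355  6.318 -2.76 ] turn [ 0.081  0.014 -0.027] | F [ 0.  -0.7 -0.9] gap 0.528
```

Call:
carry_out(commands=[[[0,1.4,-0.6,0,0,0,50],[0,2.8,-1.2,0,0,0,50],[0.3,4.2,-1.8,0,0,0,50],[0.8,5.5,-2.4,0,0,0,50],[1.5,6.33,-2.76,0.08,0,0,50]]])

```text
t: 7.35
tcp_pos: [0.5316, 0.1564, 0.1722]
tool_rot: [0.217, 0.672, -0.216, 0.674]
force: [-0.8, -0.8, 0.0]
finger_gap: 0.584
```

```bash
python3 - <<'E'
from h import *
from station import manip
th=FX["th"]+np.pi/2
plan([.5288,.160,.12],th)
plan([.5288,.160,.052],th)
s=manip.sense()
plan([.5288,.160,.052],th)
E
```

```text
t7.35 shift [ 2.089  0.046 -0.182] turn [-0.062  0.035 -0.031] | F [-0.8 -0.8  0. ] gap 0.584
t7.35 shift [ 4.809  0.039 -0.19 ] turn [-0.062  0.035 -0.031] | F [-0.8 -0.8  0. ] gap 0.584
t7.35 shift [ 4.809  0.039 -0.19 ] turn [-0.062  0.035 -0.031] | F [-0.8 -0.8  0. ] gap 0.584
```

Call:
carry_out(commands=[[[0.6,0,0,0,0,0,50],[1.2,0,0,0,0,0,50],[1.6,0,0,0,0,0,50],[1.6,0,0,0,0,0,50],[1.6,0,0,0,0,0,50]]])

```text
t: 7.85
tcp_pos: [0.5307, 0.1542, 0.1317]
tool_rot: [0.217, 0.673, -0.217, 0.673]
force: [-0.6, -0.3, 0.2]
finger_gap: 0.581
```

```bash
python3 - <<'E'
from h import *
from station import manip
th=FX["th"]+np.pi/2
plan([.5288,.160,.052],th)
print(manip.sense()["tcp_pos"])
for n in ("side","top"):
    s=manip.snapshot(n); i=s["image"][:,:,::-1]; cv2.imwrite(f"pics/{n}4f.png",i)
i=cv2.imread("pics/side4f.png"); cv2.imwrite("pics/side4.png",cv2.resize(i[130:270,190:340],None,fx=5,fy=4.2,interpolation=cv2.INTER_CUBIC))
E
```

```text
t7.85 shift [ 3.188  0.142 -0.198] turn [-0.082  0.005 -0.003] | F [-0.6 -0.3  0.2] gap 0.581
[0.53070093 0.15422415 0.13168943]
```

View pics/side4.png

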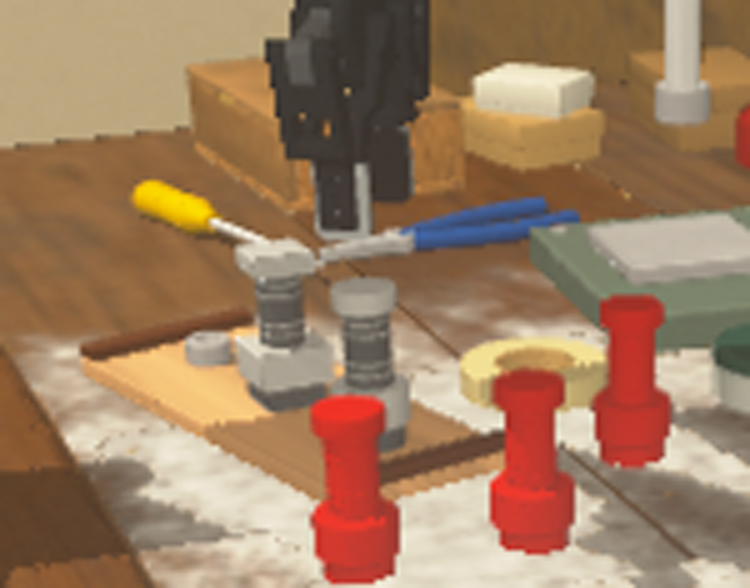

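The side view shows the open jaws above the grey round-headed stamp, whose head is at crop (363,295), i.e. about px (262.5,200). All reds are clear.

Call:
carry_out(commands=[[[0,0.14,-0.2,-0.08,0,0,50],[0.8,0.14,-0.2,-0.08,0,0,50],[1.6,0.14,-0.2,-0.08,0,0,50],[2.4,0.14,-0.2,-0.08,0,0,50],[3.1,0.14,-0.2,-0.08,0,0,50]]])

```text
t: 8.45
tcp_pos: [0.5285, 0.1609, 0.0536]
tool_rot: [0.215, 0.674, -0.214, 0.674]
force: [-0.2, -0.8, -0.1]
finger_gap: 0.587
```

Call:
carry_out(commands=[[[0.05,0,0,0,0,0,50],[0.05,0,0,0,0,0,50],[0.05,0,0,0,0,0,50],[0.05,0,0,0,0,0,50],[0.05,0,0,0,0,0,50]]])

```text
t: 8.95
tcp_pos: [0.5289, 0.1606, 0.0534]
tool_rot: [0.215, 0.673, -0.214, 0.674]
force: [-0.2, -0.7, 0.3]
finger_gap: 0.583
```

```bash
python3 - <<'E'
from h import *
from station import manip
th=FX["th"]+np.pi/2
plan([.5288,.160,.052],th)
s=manip.sense()
print(s["tcp_pos"])
E
```

```text
t8.95 shift [ 0.058 -0.021  0.01 ] turn [ 0.007  0.015 -0.012] | F [-0.2 -0.7  0.3] gap 0.583
[0.52889513 0.16057355 0.0534461 ]
```

Aligned within 1 mm, so I close.

Call:
carry_out(commands=[[[0,0,0,0,0,0,35],[0,0,0,0,0,0,26],[0,0,0,0,0,0,15],[0,0,0,0,0,0,10],[0,0,0,0,0,0,10]]], force=60)

```text
t: 9.45
tcp_pos: [0.5287, 0.1605, 0.0528]
tool_rot: [0.215, 0.674, -0.214, 0.674]
force: [0.3, -0.7, 2.8]
finger_gap: 0.298
```

Call:
carry_out(commands=[[[0,0,0,0,0,0,10],[0,0,0,0,0,0,10],[0,0,0,0,0,0,10],[0,0,0,0,0,0,10],[0,0,0,0,0,0,10]]], force=80)

```text
t: 9.95
tcp_pos: [0.5285, 0.1606, 0.0526]
tool_rot: [0.215, 0.674, -0.214, 0.674]
force: [0.7, 0.2, 2.1]
finger_gap: 0.288
```

```bash
python3 - <<'E'
from h import *
from station import manip
th=FX["th"]+np.pi/2
plan([.5288,.160,.053],th)
s=manip.sense()
print(s["tcp_pos"],s["force"],s["finger_gap"]*85)
for n in ("side","top"):
    s=manip.snapshot(n); i=s["image"][:,:,::-1]; cv2.imwrite(f"pics/{n}5f.png",i)
i=cv2.imread("pics/side5f.png"); cv2.imwrite("pics/side5.png",cv2.resize(i[180:270,220:320],None,fx=7,fy=6,interpolation=cv2.INTER_CUBIC))
E
```

```text
t9.95 shift [-0.015 -0.012  0.022] turn [ 0.006  0.003 -0.004] | F [0.7 0.2 2.1] gap 0.288
[0.52853809 0.16056803 0.05261579] [0.7484797  0.19541695 2.05084938] 24.515967419419542
```

View pics/side5.png

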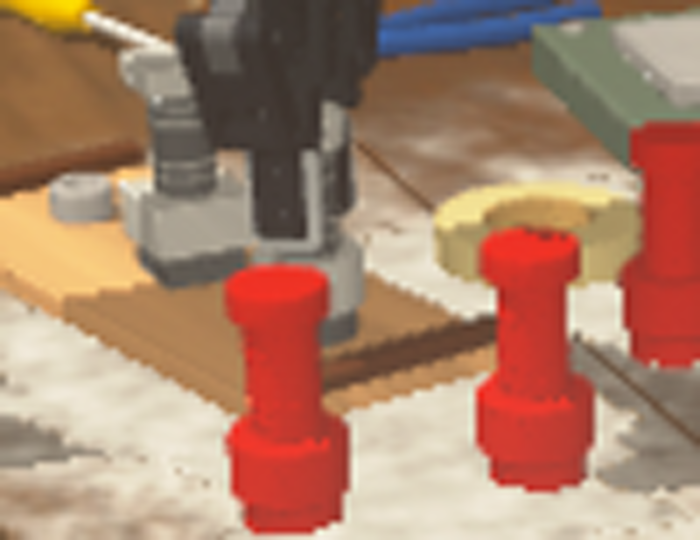

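The opening reads 24.6 mm, which doesn't match a 20 mm waist. The pads are probably touching the head's edge because I'm about 4 mm too high, so I'll open, lower and regrip.

Call:
carry_out(commands=[[[0,0,0,0,0,0,36],[0,0,0,0,0,0,36],[0.08,0,0,0,0,0,36],[0.16,0,0,0,0,0,36],[0.16,0,0,0,0,0,36]]], force=40)

```text
t: 10.55
tcp_pos: [0.5279, 0.1604, 0.048]
tool_rot: [0.214, 0.674, -0.215, 0.673]
force: [-0.3, 0.1, 1.0]
finger_gap: 0.42
```

Call:
carry_out(commands=[[[0,0,0,0,0,0,28],[0,0,0,0,0,0,22],[0,0,0,0,0,0,16],[0,0,0,0,0,0,10],[0,0,0,0,0,0,10]]], force=60)

```text
t: 11.05
tcp_pos: [0.5284, 0.1605, 0.0486]
tool_rot: [0.215, 0.674, -0.215, 0.674]
force: [-0.3, 0.8, 0.0]
finger_gap: 0.267
```

Call:
carry_out(commands=[[[0,0,0,0,0,0,10],[0,0,0,0,0,0,10],[0,0,0,0,0,0,10],[0,0,0,0,0,0,10],[0,0,0,0,0,0,10]]])

```text
t: 11.55
tcp_pos: [0.5284, 0.1605, 0.0486]
tool_rot: [0.215, 0.674, -0.215, 0.674]
force: [-0.4, 0.4, -0.6]
finger_gap: 0.264
```

```bash
python3 - <<'E'
from h import *
from station import manip
s=manip.sense()
print(s["tcp_pos"],s["force"],s["finger_gap"]*85.4)
for n in ("side","top"):
    s=manip.snapshot(n); i=s["image"][:,:,::-1]; cv2.imwrite(f"pics/{n}6f.png",i)
i=cv2.imread("pics/side6f.png"); cv2.imwrite("pics/side6.png",cv2.resize(i[180:250,235:295],None,fx=10,fy=8,interpolation=cv2.INTER_CUBIC))
E
```

```text
[0.52836017 0.16049082 0.04857627] [-0.39554216  0.41916394 -0.59227409] 22.570358572347587
```

View pics/side6.png

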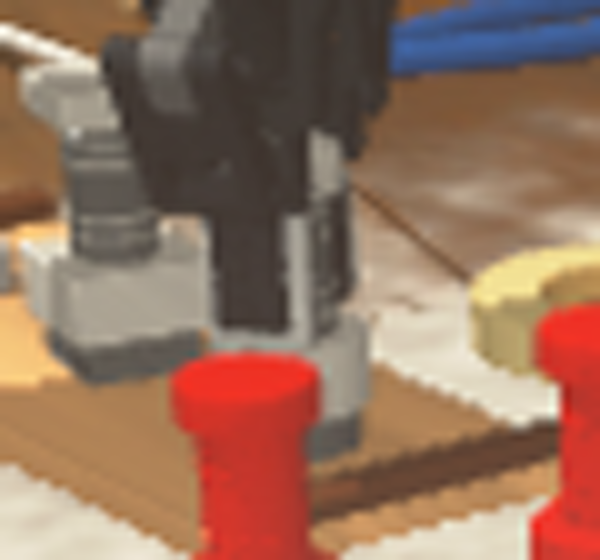

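The opening is now 22.6 mm, there's no residual force and the stamp looks upright. I lift it and check.

Call:
carry_out(commands=[[[-0.2,0,0,0,0,0,10],[-0.6,0,0,0,0,0,10],[-1.4,0,0,0,0,0,10],[-2.4,0,0,0,0,0,10],[-3.4,0,0,0,0,0,10]]], force=70)

```text
t: 12.15
tcp_pos: [0.5279, 0.1604, 0.1348]
tool_rot: [0.214, 0.674, -0.215, 0.674]
force: [0.2, 1.0, -1.6]
finger_gap: 0.269
```

Call:
carry_out(commands=[[[-1.0,0,0,0,0,0,10],[-1.8,0,0,0,0,0,10],[-2.4,0,0,0,0,0,10],[-2.6,0,0,0,0,0,10],[-2.6,0,0,0,0,0,10]]])

```text
t: 12.65
tcp_pos: [0.5285, 0.1605, 0.1996]
tool_rot: [0.215, 0.673, -0.214, 0.674]
force: [-0.2, 0.0, -2.8]
finger_gap: 0.267
```

```bash
python3 - <<'E'
from h import *
from station import manip
th=FX["th"]+np.pi/2
s=manip.sense()
print(s["tcp_pos"],s["force"],s["finger_gap"]*85.4)
for n in ("side","top"):
    s=manip.snapshot(n); i=s["image"][:,:,::-1]; cv2.imwrite(f"pics/{n}7f.png",i)
i=cv2.imread("pics/side7f.png"); cv2.imwrite("pics/side7.png",cv2.resize(i[100:250,200:340],None,fx=5,fy=4,interpolation=cv2.INTER_CUBIC))
plan([.5333,-.2012,.20],th)
E
```

```text
[0.52849575 0.16053688 0.19957645] [-0.20995977  0.02680976 -2.79437472] 22.79063094761355
t12.75 shift [ -0.076 -11.67    8.548] turn [ 0.006 -0.012  0.011] | F [ 0.  -0.1 -2.2] gap 0.267
```

View pics/side7.png

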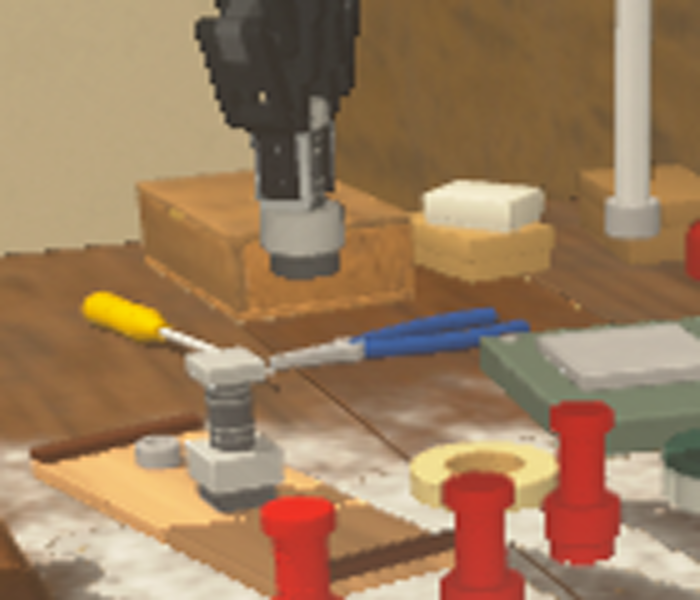

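The stamp is held and hangs upright. I carry it over the reds to the fixture.

Call:
carry_out(commands=[[[0,-0.7,0.5,0,0,0,10],[0,-1.8,1.3,0,0,0,10],[0,-3.0,2.2,0,0,0,10],[0,-4.3,3.15,0,0,0,10],[0,-5.6,4.1,0,0,0,10]]])

```text
t: 13.25
tcp_pos: [0.5301, -0.0141, 0.1973]
tool_rot: [0.214, 0.675, -0.214, 0.673]
force: [0.7, -0.8, -1.5]
finger_gap: 0.262
```

Call:
carry_out(commands=[[[0,-1.3,0.95,0,0,0,10],[0,-2.6,1.9,0,0,0,10],[0,-3.8,2.8,0,0,0,10],[0,-4.8,3.5,0,0,0,10],[0,-5.5,4.0,0,0,0,10]]])

```text
t: 13.75
tcp_pos: [0.5324, -0.1852, 0.1972]
tool_rot: [0.215, 0.674, -0.215, 0.673]
force: [1.0, 0.2, -2.5]
finger_gap: 0.267
```

```bash
python3 - <<'E'
from h import *
plan([.5333,-.2012,.12],FX["th"]+np.pi/2)
E
```

```text
t13.75 shift [ 3.086 -0.5    0.407] turn [-0.015 -0.024  0.007] | F [ 1.   0.2 -2.5] gap 0.267
```

Call:
carry_out(commands=[[[0.6,-0.3,0.25,0,0,0,10],[1.5,-0.55,0.43,0,0,0,10],[2.5,-0.55,0.43,0,0,0,10],[3.4,-0.55,0.43,0,0,0,10],[4.0,-0.55,0.43,0,0,0,10]]])

```text
t: 14.25
tcp_pos: [0.532, -0.1985, 0.0949]
tool_rot: [0.215, 0.676, -0.214, 0.672]
force: [0.7, 0.2, -2.6]
finger_gap: 0.264
```

Call:
carry_out(commands=[[[0.1,0,0,0,0,0,10],[0.2,0,0,0,0,0,10],[0.2,0,0,0,0,0,10],[0.2,0,0,0,0,0,10],[0.2,0,0,0,0,0,10]]])

```text
t: 14.75
tcp_pos: [0.5345, -0.2006, 0.0944]
tool_rot: [0.214, 0.673, -0.215, 0.674]
force: [-0.6, -0.7, -2.4]
finger_gap: 0.268
```

```bash
python3 - <<'E'
from h import *
from station import manip
s=manip.sense()
print(s["tcp_pos"],s["force"],s["finger_gap"]*85.4)
for n in ("side","top"):
    s=manip.snapshot(n); i=s["image"][:,:,::-1]; cv2.imwrite(f"pics/{n}8f.png",i)
i=cv2.imread("pics/side8f.png"); cv2.imwrite("pics/side8.png",cv2.resize(i[230:355,280:410],None,fx=6,fy=4.7,interpolation=cv2.INTER_CUBIC))
plan([.5333,-.2012,.07],FX["th"]+np.pi/2)
p=manip.sense()["tcp_pos"].copy(); 
# predicted collar bottom/top, die bottom centre
for h in (0,.010,.013,.034): print(h,((proj("side",[p[0],p[1],p[2]-.0366+h])[0]-[280,230]+.5)*[6,4.7]-.5).round(1))
E
```

```text
[ 0.53447419 -0.20063412  0.09437641] [-0.60715509 -0.70379979 -2.3723885 ] 22.87654850605074
t14.85 shift [ 0.97  -0.042 -0.02 ] turn [ 0.006  0.016 -0.001] | F [ 0.6 -0.1 -1.1] gap 0.269
0 [386.3 342.4]
0.01 [387.2 315.4]
0.013 [387.4 307.3]
0.034 [389.2 249.3]
```

View pics/side8.png

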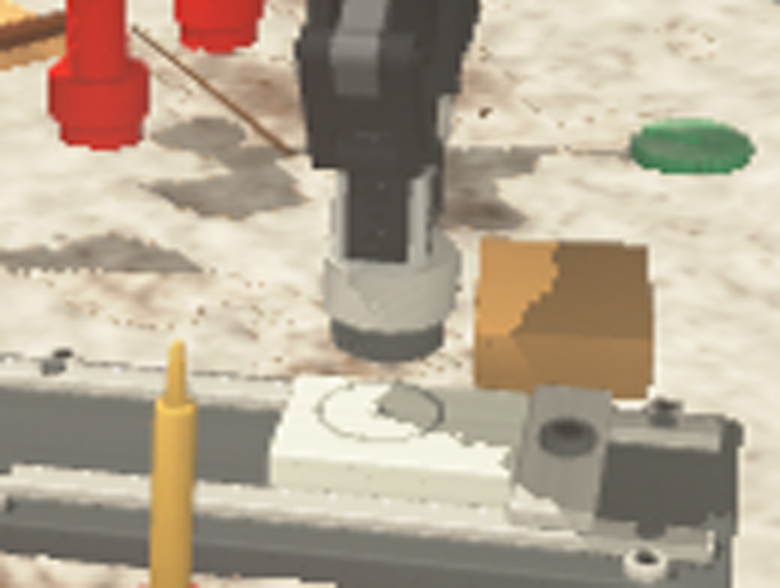

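View pics/top8f.png

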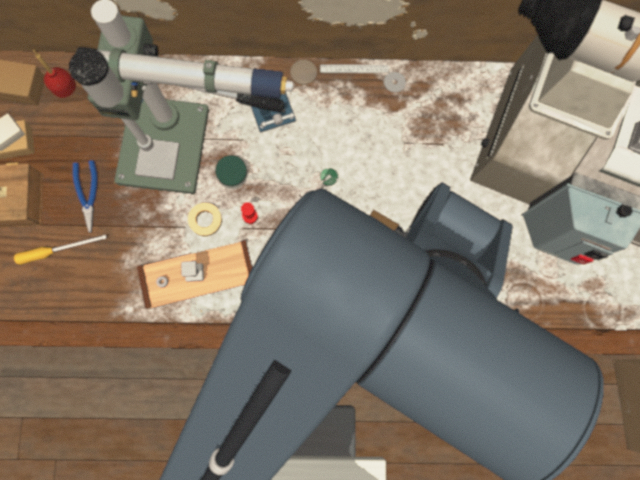

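The side view shows the die at crop (387,336) above the ring at crop (380,411), with all of it hanging square. I go down to about 3 mm above the blank to compare die and ring in nearly the same plane.

Call:
carry_out(commands=[[[0.2,0,0,0,0,0,10],[0.45,0,0,0,0,0,10],[0.7,0,0,0,0,0,10],[0.86,0,0,0,0,0,10],[0.86,0,0,0,0,0,10]]])

```text
t: 15.35
tcp_pos: [0.5333, -0.2001, 0.071]
tool_rot: [0.215, 0.674, -0.214, 0.673]
force: [-0.7, -0.6, -1.8]
finger_gap: 0.265
```

```bash
cat > look.py <<'E'
from h import *
from station import manip
import sys
k=sys.argv[1]
P=[manip.sense()["tcp_pos"].copy()]; T=[]
for j in range(4):
    s=manip.snapshot("side"); st=manip.sense(); P.append(st["tcp_pos"].copy()); T.append(R.from_quat(st["tool_rot"]).as_matrix()[:,0])
i=s["image"][:,:,::-1]; cv2.imwrite(f"pics/side{k}f.png",i)
cv2.imwrite(f"pics/side{k}.png",cv2.resize(i[285:345,305:380],None,fx=10,fy=10,interpolation=cv2.INTER_CUBIC))
P=np.array(P);print(P.round(4),P.mean(0).round(4),np.mean(T,0).round(4),"F",st["force"].round(1))
E
python3 look.py 9
```

```text
[[ 0.5333 -0.2001  0.071 ]
 [ 0.5336 -0.2003  0.0714]
 [ 0.5339 -0.2004  0.0718]
 [ 0.534  -0.2005  0.072 ]
 [ 0.5341 -0.2005  0.0722]] [ 0.5338 -0.2003  0.0717] [-3.e-04  2.e-04 -1.e+00] F [-0.3  0.4 -1.9]
```

View pics/side9.png

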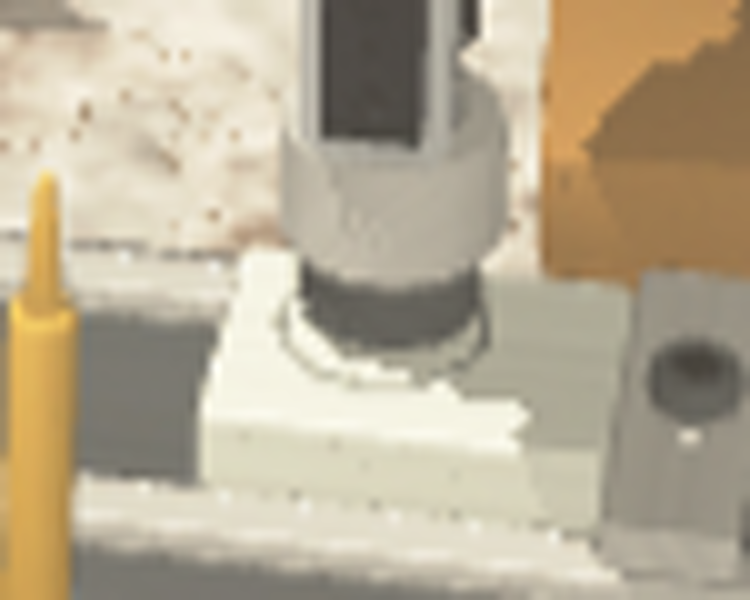

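```bash
cat > ov.py <<'E'
from h import *
import sys
k=sys.argv[1]; ring=eval(sys.argv[2]); die=eval(sys.argv[3])
i=cv2.imread(f"pics/side{k}f.png"); o=(305,285); f=10
i=cv2.resize(i[o[1]:o[1]+60,o[0]:o[0]+75],None,fx=f,fy=f,interpolation=cv2.INTER_CUBIC)
t=np.linspace(0,2*np.pi,60)
def circ(c,r,col):
    P=np.c_[c[0]+r*np.cos(t),c[1]+r*np.sin(t),np.full(60,c[2])]
    uv=((proj("side",P)-o+.5)*f-.5); cv2.polylines(i,[uv.round().astype(int)],True,col,1)
circ(ring,.0155,(0,0,255)); circ(die,.014,(255,0,0)); circ([die[0],die[1],die[2]+.013],.017,(0,160,0));circ([die[0],die[1],die[2]+.034],.017,(0,160,0))
cv2.imwrite(f"pics/ov{k}.png",i)
a=proj("side",[ring,np.add(ring,[.001,0,0]),np.add(ring,[0,.001,0]),np.add(ring,[0,0,.001])]); print(((a[1:]-a[0])*10).round(1))
E
python3 ov.py 9 "[.5333,-.2012,.032]" "[.5341,-.2005,.0356]"
```

```text
[[ 6.  -1.6]
 [-3.  -3.6]
 [ 0.1 -5.5]]
```

View pics/ov9.png

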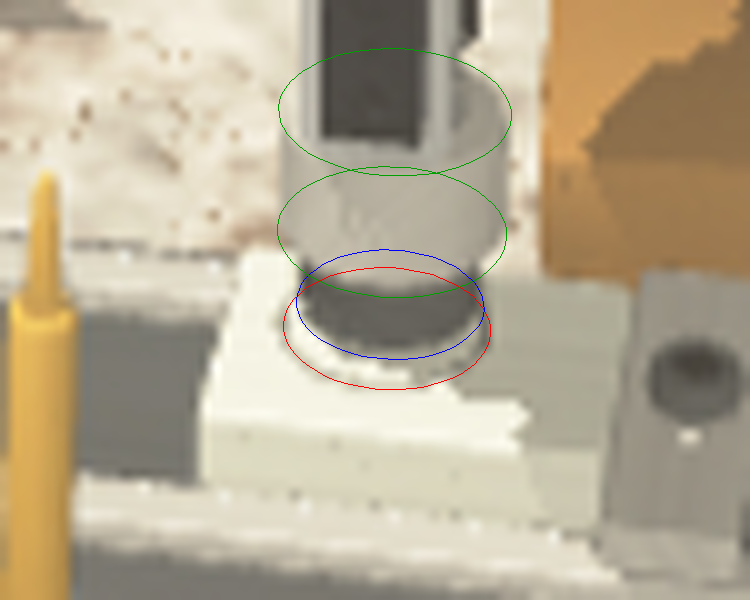

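```bash
cat > ringfit.py <<'E'
from h import *
from scipy.ndimage import map_coordinates,gaussian_filter
from scipy.optimize import minimize
t=np.linspace(0,2*np.pi,240,endpoint=False)
def fit(f,cam,x0,z,r,sel=None,sgn=1):
    g=gaussian_filter(cv2.cvtColor(cv2.imread(f),cv2.COLOR_BGR2GRAY).astype(float),.5)
    def cost(p):
        P=np.c_[p[0]+r*np.cos(t),p[1]+r*np.sin(t),np.full(len(t),z)]
        uv=proj(cam,P); 
        if sel is not None: uv=uv[sel(uv)]
        return map_coordinates(g,[uv[:,1],uv[:,0]],order=1).mean()
    c=[(cost((x0[0]+a,x0[1]+b)),x0[0]+a,x0[1]+b) for a in np.arange(-.004,.0041,.0004) for b in np.arange(-.004,.0041,.0004)]
    m=min(c); o=minimize(cost,m[1:],method="Nelder-Mead",options=dict(xatol=1e-5,fatol=1e-3,initial_simplex=[m[1:],(m[1]+.0005,m[2]),(m[1],m[2]+.0005)]))
    return o.x,o.fun
if __name__=="__main__":
    for f,cam in (("pics/side3f.png","side"),("pics/top3f.png","top")):
        for r in (.0150,.0153,.0155,.0158): print(cam,r,fit(f,cam,(.5333,-.2012),.032,r))
E
python3 ringfit.py
```

```text
side 0.015 (array([ 0.53329162, -0.20043038]), np.float64(208.31403028817212))
side 0.0153 (array([ 0.53328672, -0.20021344]), np.float64(207.16442857858118))
side 0.0155 (array([ 0.53325252, -0.20016658]), np.float64(207.3719238140754))
side 0.0158 (array([ 0.53323917, -0.19998259]), np.float64(208.7061141671318))
top 0.015 (array([ 0.53685067, -0.19533695]), np.float64(212.66912719213258))
top 0.0153 (array([ 0.53670305, -0.19563923]), np.float64(212.62168488290686))
top 0.0155 (array([ 0.5365893 , -0.19585768]), np.float64(212.59114200467369))
top 0.0158 (array([ 0.53632318, -0.1963566 ]), np.float64(212.48470395080173))
```

```bash
cat > diefit.py <<'E'
from h import *
from scipy.ndimage import map_coordinates,gaussian_filter
from scipy.optimize import minimize
import sys
k=sys.argv[1]; z=float(sys.argv[2])
g=gaussian_filter(cv2.cvtColor(cv2.imread(f"pics/side{k}f.png"),cv2.COLOR_BGR2GRAY).astype(float),.4)
Rm=cv2.Rodrigues(C["side"]["rvec"])[0]; cam=-Rm.T@C["side"]["tvec"]
a0=np.arctan2(cam[1]+.2,cam[0]-.533); t=a0+np.radians(np.linspace(-80,80,161))
def samp(p,r,dz=0):
    uv=proj("side",np.c_[p[0]+r*np.cos(t),p[1]+r*np.sin(t),np.full(len(t),z+dz)]); return map_coordinates(g,[uv[:,1],uv[:,0]],order=1)
def cost(p): return -(np.clip(samp(p,.0149),0,170)-samp(p,.0131)).mean()
x0=(.5341,-.2005)
m=min((cost((x0[0]+a,x0[1]+b)),x0[0]+a,x0[1]+b) for a in np.arange(-.004,.0041,.0004) for b in np.arange(-.004,.0041,.0004))
o=minimize(cost,m[1:],method="Nelder-Mead",options=dict(initial_simplex=[m[1:],(m[1]+.0005,m[2]),(m[1],m[2]+.0005)],xatol=1e-5)); print(o.x,o.fun)
E
python3 diefit.py 9 .0356;python3 diefit.py 9 .0346;python3 diefit.py 9 .0366
```

```text
[ 0.53568302 -0.19838397] -35.61099870953621
[ 0.53631265 -0.19712581] -35.64379446171163
[ 0.53502833 -0.19958969] -35.5762116196606
```

```bash
cat > ov2.py <<'E'
from h import *
t=np.linspace(0,2*np.pi,90)
rows=[]
for k,p,o in (("6",(.52836,.16049,.0486),(235,185)),("7",(.5285,.1605,.1996),(235,125)),("8",(.5344,-.2006,.0944),(310,270)),("9",(.5341,-.2005,.0722),(310,270))):
    i=cv2.imread(f"pics/side{k}f.png")[o[1]:o[1]+60,o[0]:o[0]+65]; i=cv2.resize(i,None,fx=6,fy=4.9 if 0 else 6,interpolation=cv2.INTER_CUBIC)
    for h,r in ((0,.014),(.013,.017),(.034,.017)):
        P=np.c_[p[0]+r*np.cos(t),p[1]+r*np.sin(t),np.full(90,p[2]-.0366+h)]
        uv=(proj("side",P)-o+.5)*6-.5; cv2.polylines(i,[uv.round().astype(int)],True,(255,0,0),1)
    rows.append(i[:295])
cv2.imwrite("pics/ov2.png",np.vstack([np.hstack(rows[:2]),np.hstack(rows[2:])]))
E
python3 ov2.py
```

```text
(no output)
```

View pics/ov2.png

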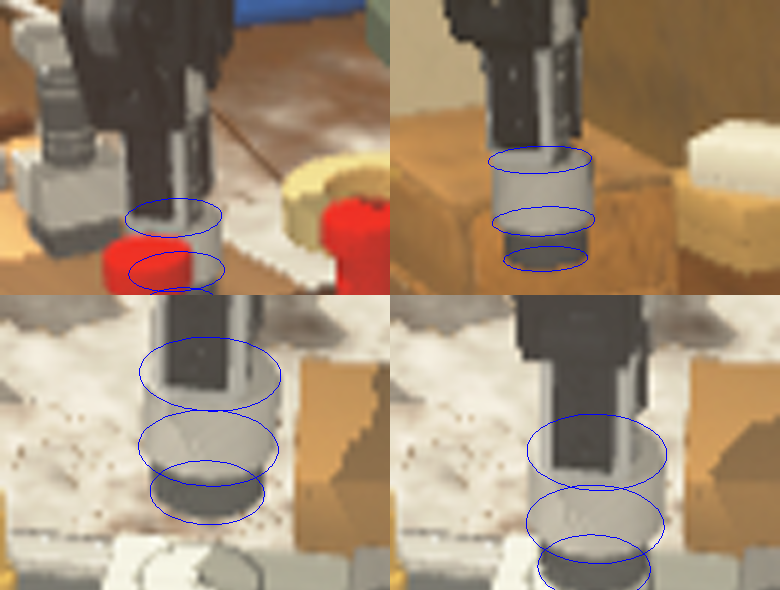

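The picture and the TCP model disagree by about 1 px. Both agree that the die should move about 1 mm along -x of the channel and 1–2 mm along -y. I shift by that while still clear of the blank, lower a little and re-measure.

Call:
carry_out(commands=[[[0,-0.03,-0.02,0,0,0,10],[0,-0.07,-0.04,0,0,0,10],[0.03,-0.07,-0.04,0,0,0,10],[0.06,-0.07,-0.04,0,0,0,10],[0.06,-0.07,-0.04,0,0,0,10]]])

```text
t: 16.05
tcp_pos: [0.5321, -0.2012, 0.0705]
tool_rot: [0.215, 0.674, -0.215, 0.674]
force: [-0.1, 0.2, -1.8]
finger_gap: 0.267
```

```bash
python3 look.py 10; for z in .0340 .0345 .035; do python3 diefit.py 10 $z; done
```

```text
[[ 0.5321 -0.2012  0.0705]
 [ 0.5321 -0.2013  0.0705]
 [ 0.5321 -0.2013  0.0706]
 [ 0.5321 -0.2013  0.0705]
 [ 0.5321 -0.2013  0.0706]] [ 0.5321 -0.2013  0.0705] [-0.  0. -1.] F [-0.9 -0.7 -2.2]
[ 0.53365769 -0.1988282 ] -37.74872601528716
[ 0.53334191 -0.19941846] -37.70197084618606
[ 0.53301102 -0.20003665] -37.65342701291015
```

View pics/side10.png

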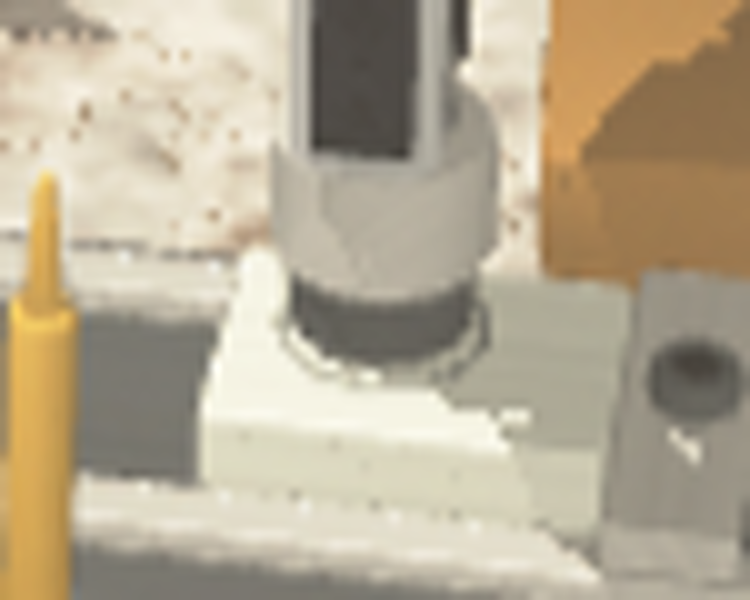

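Now the die (crop x 288–474, bottom 363) and the ring (x 278–490, bottom 382) nearly agree: about 0.5 mm off along the channel and under 1 mm across it. I make a last small correction and start down slowly.

Call:
carry_out(commands=[[[0,-0.01,0.016,0,0,0,10],[0.01,-0.01,0.016,0,0,0,10],[0.03,-0.01,0.016,0,0,0,10],[0.05,-0.01,0.016,0,0,0,10],[0.05,-0.01,0.016,0,0,0,10]]])

```text
t: 16.75
tcp_pos: [0.5322, -0.2017, 0.0692]
tool_rot: [0.215, 0.674, -0.214, 0.674]
force: [0.0, -0.8, -1.5]
finger_gap: 0.263
```

```bash
python3 look.py 11; for z in .0327 .0332 .0337; do python3 diefit.py 11 $z; done
```

```text
[[ 0.5322 -0.2017  0.0692]
 [ 0.5322 -0.2017  0.0693]
 [ 0.5323 -0.2017  0.0693]
 [ 0.5323 -0.2017  0.0693]
 [ 0.5323 -0.2017  0.0693]] [ 0.5323 -0.2017  0.0693] [-1.e-04  0.e+00 -1.e+00] F [ 0.7 -0.3 -3.3]
[ 0.53431151 -0.19887107] -39.13139216387088
[ 0.53397253 -0.19946923] -39.05987188138855
[ 0.5336505  -0.20008508] -38.988106587408474
```

View pics/side11.png

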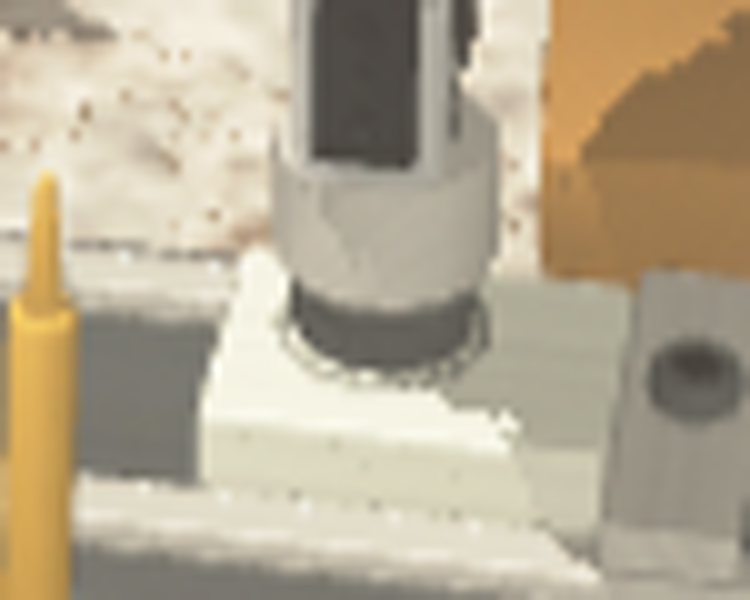

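Call:
carry_out(commands=[[[0.01,0,0,0,0,0,10],[0.02,0,0,0,0,0,10],[0.02,0,0,0,0,0,10],[0.02,0,0,0,0,0,10],[0.02,0,0,0,0,0,10]]])

```text
t: 17.45
tcp_pos: [0.5323, -0.2017, 0.0688]
tool_rot: [0.215, 0.674, -0.215, 0.674]
force: [0.4, 0.6, -2.0]
finger_gap: 0.266
```

```bash
python3 look.py 12; for z in .032 .0324 .033; do python3 diefit.py 12 $z; done
```

```text
[[ 0.5323 -0.2017  0.0688]
 [ 0.5323 -0.2017  0.0688]
 [ 0.5323 -0.2017  0.0688]
 [ 0.5323 -0.2017  0.0688]
 [ 0.5323 -0.2017  0.0688]] [ 0.5323 -0.2017  0.0688] [ 0. -0. -1.] F [-0.4 -0.3 -2.3]
[ 0.53449525 -0.19823647] -36.306526604322066
[ 0.53424812 -0.19872468] -36.24417615508034
[ 0.53386479 -0.19945564] -36.14720987326471
```

View pics/side12.png

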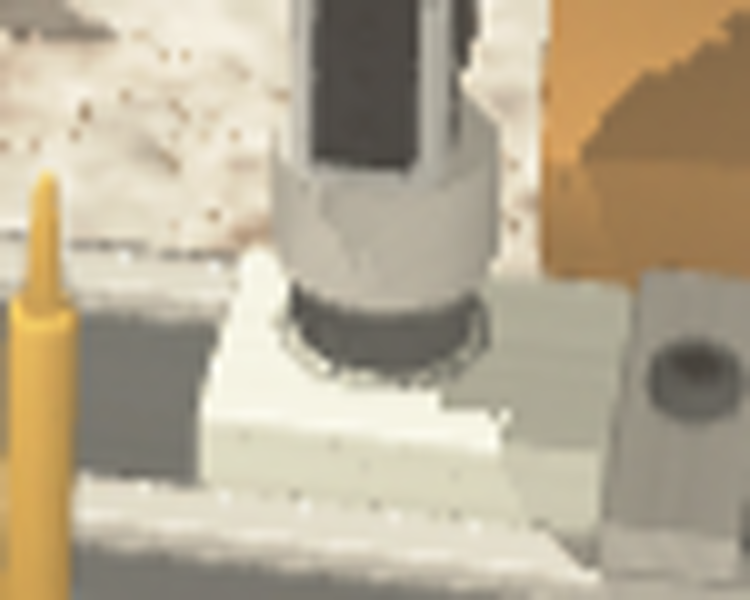

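Call:
carry_out(commands=[[[0.01,0,0,0,0,0,10],[0.02,0,0,0,0,0,10],[0.02,0,0,0,0,0,10],[0.02,0,0,0,0,0,10],[0.02,0,0,0,0,0,10]]])

```text
t: 18.15
tcp_pos: [0.5325, -0.2018, 0.0686]
tool_rot: [0.214, 0.674, -0.215, 0.674]
force: [-0.1, -0.2, 1.1]
finger_gap: 0.265
```

```bash
python3 look.py 13; for z in .032 ; do python3 diefit.py 13 $z; done; python3 - <<'E'
from station import manip
for i in range(3):
    print(manip.sense()["force"].round(2)); manip.snapshot("top")
E
```

```text
[[ 0.5325 -0.2018  0.0686]
 [ 0.5325 -0.2018  0.0686]
 [ 0.5325 -0.2018  0.0685]
 [ 0.5325 -0.2018  0.0685]
 [ 0.5325 -0.2018  0.0685]] [ 0.5325 -0.2018  0.0685] [ 5.e-04 -3.e-04 -1.e+00] F [-0.6 -0.4  2.2]
[ 0.53424339 -0.19857937] -33.908480198105465
[-0.61 -0.44  2.19]
[-0.56  0.73  1.5 ]
[-0.64 -0.94  2.72]
```

Contact comes exactly at the height the model predicted (TCP z 0.0686), with about 4 N including the stamp's weight, so the height is settled. I overlay a concentric die circle on the fitted ring to judge the centring.

```bash
python3 ov.py 13 "[.5333,-.2002,.032]" "[.5333,-.2002,.032]"; cp pics/ov13.png pics/ov13a.png; python3 - <<'E'
import cv2
i=cv2.imread("pics/ov13a.png")[210:420,240:520]; j=cv2.imread("pics/side13.png")[210:420,240:520]
cv2.imwrite("pics/ov13b.png",cv2.resize(cv2.vconcat([i,j]),None,fx=1.4,fy=1.4))
cv2.imwrite("pics/ov13b.png",cv2.resize(cv2.hconcat([i,j]),None,fx=1.42,fy=1.42))
E
```

```text
[[ 6.  -1.6]
 [-3.  -3.6]
 [ 0.1 -5.5]]
```

View pics/ov13b.png

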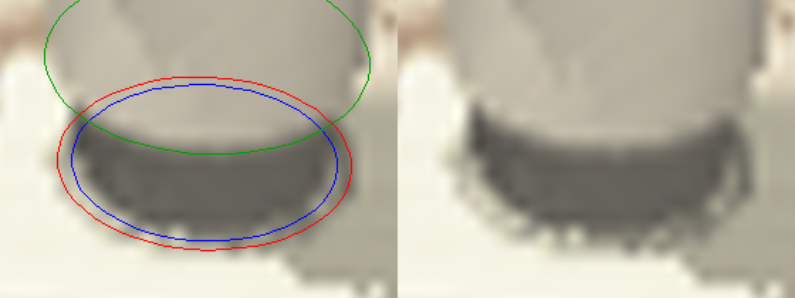

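```bash
python3 - <<'E'
from h import *
from ringfit import fit
g=cv2.cvtColor(cv2.imread("pics/side13f.png"),cv2.COLOR_BGR2GRAY); g3=cv2.cvtColor(cv2.imread("pics/side3f.png"),cv2.COLOR_BGR2GRAY); g11=cv2.cvtColor(cv2.imread("pics/side11f.png"),cv2.COLOR_BGR2GRAY)
for nm,a in (("13",g),("11",g11),("ring only",g3)):
    print(nm)
    for c in (338,340,342,344,346,348): print(c,a[310:327,c])
for nm,a in (("13",g),("ring",g3)):
    print(nm)
    for r in (314,316,317,318,319): print(r,a[r,328:358])
t=np.linspace(0,2*np.pi,400)
for rr,l in ((.0155,"ring"),(.014,"die")):
    P=np.c_[.5333+rr*np.cos(t),-.2002+rr*np.sin(t),np.full(400,.032)]; uv=proj("side",P)
    print(l,"bottom",uv[uv[:,1].argmax()].round(1),"left",uv[uv[:,0].argmin()].round(1),"right",uv[uv[:,0].argmax()].round(1))
E
```

```text
13
338 [189 187 191 188 186 149 107  95 100 102 102 131 164 232 242 243 242]
340 [175 176 183 187 185 183 124  97  97 101 102  98 146 185 234 242 243]
342 [176 176 182 182 180 185 133 101 100  98  98  98 127 182 235 242 243]
344 [179 178 176 176 179 179 140 105  98  99 100  98 124 180 235 242 243]
346 [177 176 176 177 176 174 126  99  97  98  98  98 125 176 234 242 243]
348 [172 173 174 173 169 153 113  98  98  95  95 120 128 160 231 241 242]
11
338 [188 189 189 186 190 136  99  95 100 103 103 200 186 232 242 243 243]
340 [176 174 183 187 186 160 114  97  98 101 101 110 184 196 234 243 243]
342 [175 177 182 182 180 162 114  97  99  98  98  98 194 200 234 242 243]
344 [178 176 177 178 178 179 122  97  99  99  99  98 137 183 234 242 243]
346 [176 174 177 176 175 155 112  97  98  98  98 101 156 185 235 242 243]
348 [172 173 173 172 170 135 105  99  97  96  94 118 127 159 231 241 242]
ring only
338 [216 189 174 230 240 241 241 237 239 241 237 240 196 228 239 240 239]
340 [193 199 234 239 240 241 241 238 238 240 238 239 214 191 229 239 240]
342 [197 191 233 239 241 241 240 208 199 235 239
[... 954 characters left out ...]
1 241 240 240
 240 240 240 239 228 175 211 239 239 240 240 241]
316 [236 237 237 237 217 180 240 240 241 240 241 241 241 241 240 211 242 242
 241 241 241 241 240 240 230 204 240 240 240 240]
317 [239 239 239 238 199 170 238 237 236 237 237 238 238 223 208 159 214 229
 241 241 241 241 241 241 240 184 241 241 241 240]
318 [240 241 241 240 234 190 240 240 239 239 239 239 238 232 199 199 228 232
 237 237 238 238 239 239 239 166 241 240 241 240]
319 [237 238 237 238 238 190 221 240 240 241 241 241 240 240 235 236 239 239
 239 238 238 238 237 237 213 139 237 237 237 237]
ring bottom [343.4 323.1] left [332.5 316.7] right [353.3 317.3]
die bottom [343.3 322.5] left [333.6 316.8] right [352.3 317.2]
```

Sub-pixel profiles put the die's left and right edges at 333.9 and 352.1 (concentric: 333.6 and 352.3) and its bottom edge at 322.3 (concentric: 322.5). It is centred on the ring to about 0.5 mm, so I press.

Call:
carry_out(commands=[[[0.04,0,0,0,0,0,10],[0.08,0,0,0,0,0,10],[0.12,0,0,0,0,0,10],[0.16,0,0,0,0,0,10],[0.2,0,0,0,0,0,10]]])

```text
t: 19.0
tcp_pos: [0.5327, -0.2018, 0.0637]
tool_rot: [0.214, 0.673, -0.215, 0.674]
force: [-0.1, 0.1, 6.2]
finger_gap: 0.267
```

Call:
carry_out(commands=[[[0.04,0,0,0,0,0,10],[0.08,0,0,0,0,0,10],[0.12,0,0,0,0,0,10],[0.155,0,0,0,0,0,10],[0.18,0,0,0,0,0,10]]])

```text
t: 19.5
tcp_pos: [0.533, -0.202, 0.0598]
tool_rot: [0.214, 0.673, -0.215, 0.674]
force: [-0.2, 1.1, 9.6]
finger_gap: 0.267
```

The force is about 12 N and the travel about 8.8 mm, which match the spring, so the stamp isn't slipping. I press the last bit and hold.

Call:
carry_out(commands=[[[0.02,0,0,0,0,0,10],[0.03,0,0,0,0,0,10],[0.03,0,0,0,0,0,10],[0.03,0,0,0,0,0,10],[0.03,0,0,0,0,0,10]]])

```text
t: 20.0
tcp_pos: [0.533, -0.202, 0.0593]
tool_rot: [0.214, 0.673, -0.215, 0.675]
force: [-1.4, 0.9, 10.7]
finger_gap: 0.265
```

```bash
python3 - <<'E'
from station import manip
from h import *
s=manip.snapshot("side"); st=manip.sense(); print(st["tcp_pos"],st["force"],R.from_quat(st["tool_rot"]).as_matrix()[:,0].round(4))
i=s["image"][:,:,::-1]; cv2.imwrite(f"pics/side14f.png",i)
cv2.imwrite(f"pics/side14.png",cv2.resize(i[270:345,305:380],None,fx=8,fy=8,interpolation=cv2.INTER_CUBIC))
E
```

```text
[ 0.53304044 -0.20201751  0.05928058] [-1.4415065   1.01128219 11.02411279] [ 0.0018 -0.001  -1.    ]
```

View pics/side14.png

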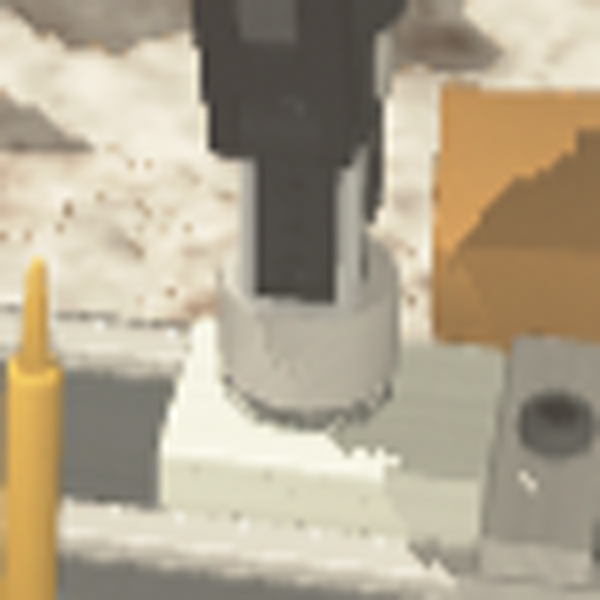

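Call:
carry_out(commands=[[[0.01,0,0,0,0,0,10],[0.02,0,0,0,0,0,10],[0.02,0,0,0,0,0,10],[0.02,0,0,0,0,0,10],[0.02,0,0,0,0,0,10]]])

```text
t: 20.55
tcp_pos: [0.5331, -0.202, 0.0588]
tool_rot: [0.214, 0.673, -0.215, 0.675]
force: [-1.4, 1.4, 12.0]
finger_gap: 0.267
```

Call:
carry_out(commands=[[[-0.05,0,0,0,0,0,10],[-0.12,0,0,0,0,0,10],[-0.2,0,0,0,0,0,10],[-0.28,0,0,0,0,0,10],[-0.36,0,0,0,0,0,10]]])

```text
t: 21.05
tcp_pos: [0.5326, -0.2018, 0.067]
tool_rot: [0.214, 0.674, -0.215, 0.674]
force: [0.4, 0.2, 4.4]
finger_gap: 0.267
```

Call:
carry_out(commands=[[[-0.06,0,0,0,0,0,10],[-0.14,0,0,0,0,0,10],[-0.24,0,0,0,0,0,10],[-0.4,0,0,0,0,0,10],[-0.7,0,0,0,0,0,10]]])

```text
t: 21.55
tcp_pos: [0.5315, -0.2013, 0.0835]
tool_rot: [0.215, 0.675, -0.214, 0.673]
force: [-0.5, 0.1, -2.2]
finger_gap: 0.265
```

Call:
carry_out(commands=[[[-0.6,0,0,0,0,0,10],[-1.4,0,0,0,0,0,10],[-2.4,0,0,0,0,0,10],[-3.4,0,0,0,0,0,10],[-4.2,0,0,0,0,0,10]]])

```text
t: 22.05
tcp_pos: [0.5324, -0.2018, 0.1908]
tool_rot: [0.214, 0.673, -0.215, 0.674]
force: [-0.0, 0.2, -1.9]
finger_gap: 0.263
```

```bash
python3 - <<'E'
from station import manip
from h import *
s=manip.snapshot("side"); st=manip.sense(); print(st["tcp_pos"],st["force"])
i=s["image"][:,:,::-1]; cv2.imwrite(f"pics/side15f.png",i)
cv2.imwrite(f"pics/side15.png",cv2.resize(i[220:360,255:415],None,fx=5,fy=4.2,interpolation=cv2.INTER_CUBIC))
plan([.5284,.1605,.195],FX["th"]+np.pi/2)
E
```

```text
[ 0.53419483 -0.20275127  0.19394773] [ 1.33367488 -0.65730068  0.0800515 ]
t22.10 shift [-0.1   11.723 -8.587] turn [ 0.009  0.084 -0.005] | F [ 1.3 -0.7  0.1] gap 0.271
```

View pics/side15.png

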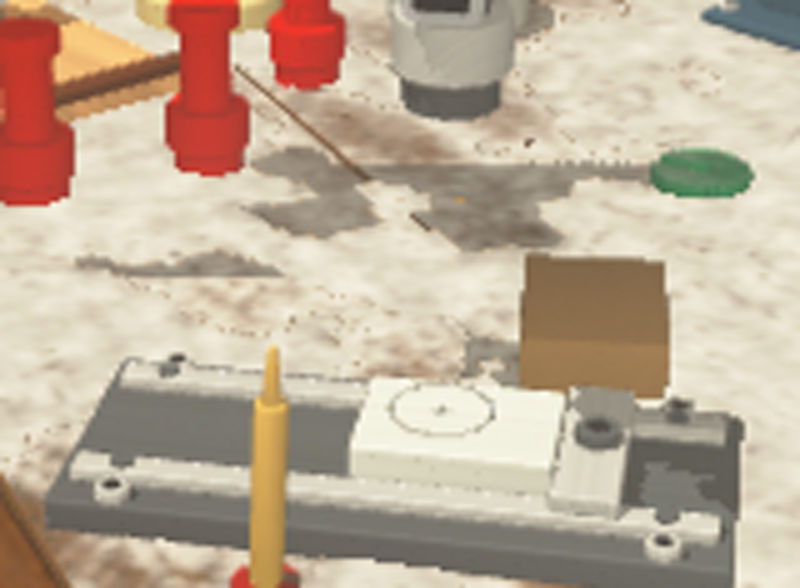

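The spring went 9.8 mm, the stamp came straight off and the blank hasn't moved. Now back to the board.

Call:
carry_out(commands=[[[0,0.7,-0.5,0,0,0,10],[0,1.8,-1.3,0,0,0,10],[0,3.0,-2.2,0,0,0,10],[0,4.3,-3.15,0,0,0,10],[0,5.6,-4.1,0,0,0,10]]])

```text
t: 22.6
tcp_pos: [0.529, -0.0269, 0.1887]
tool_rot: [0.215, 0.674, -0.215, 0.673]
force: [0.0, -0.6, -1.8]
finger_gap: 0.266
```

Call:
carry_out(commands=[[[0,1.3,-0.95,0,0,0,10],[0,2.6,-1.9,0,0,0,10],[0,3.8,-2.8,0,0,0,10],[0,4.8,-3.5,0,0,0,10],[0,5.5,-4.0,0,0,0,10]]])

```text
t: 23.1
tcp_pos: [0.5267, 0.144, 0.1887]
tool_rot: [0.214, 0.674, -0.214, 0.674]
force: [0.9, -0.7, -1.9]
finger_gap: 0.269
```

Call:
carry_out(commands=[[[0,0.3,-0.2,0,0,0,10],[0,0.5,-0.35,0,0,0,10],[0,0.5,-0.35,0,0,0,10],[0,0.5,-0.35,0,0,0,10],[0,0.5,-0.35,0,0,0,10]]])

```text
t: 23.6
tcp_pos: [0.5277, 0.156, 0.189]
tool_rot: [0.215, 0.674, -0.215, 0.674]
force: [-0.4, 0.4, -2.0]
finger_gap: 0.267
```

```bash
python3 - <<'E'
from h import *
plan([.5284,.1605,.0505],FX["th"]+np.pi/2)
E
```

```text
t23.60 shift [ 5.54   0.165 -0.083] turn [-0.01   0.     0.004] | F [-0.4  0.4 -2. ] gap 0.267
```

Call:
carry_out(commands=[[[0.7,0.1,-0.05,0,0,0,10],[1.8,0.165,-0.08,0,0,0,10],[2.9,0.165,-0.08,0,0,0,10],[3.9,0.165,-0.08,0,0,0,10],[4.7,0.165,-0.08,0,0,0,10]]])

```text
t: 24.1
tcp_pos: [0.5282, 0.1606, 0.0702]
tool_rot: [0.215, 0.674, -0.215, 0.673]
force: [0.7, 0.3, -1.6]
finger_gap: 0.265
```

Call:
carry_out(commands=[[[0.2,0,0,0,0,0,10],[0.4,0,0,0,0,0,10],[0.6,0,0,0,0,0,10],[0.7,0,0,0,0,0,10],[0.7,0,0,0,0,0,10]]])

```text
t: 24.6
tcp_pos: [0.5286, 0.1615, 0.0544]
tool_rot: [0.215, 0.674, -0.214, 0.674]
force: [-0.8, 0.6, -1.9]
finger_gap: 0.264
```

```bash
python3 - <<'E'
from h import *
from station import manip
for _ in range(2): manip.snapshot("top")
s=manip.snapshot("side"); 
plan([.5284,.1605,.0486],FX["th"]+np.pi/2); print(manip.sense()["tcp_pos"])
i=s["image"][:,:,::-1]; cv2.imwrite("pics/side16.png",cv2.resize(i[165:270,215:320],None,fx=7,fy=5.6,interpolation=cv2.INTER_CUBIC))
E
```

```text
t24.75 shift [ 0.241 -0.046  0.016] turn [ 0.008  0.01  -0.009] | F [ 0.1 -0.  -2. ] gap 0.265
[0.52872015 0.16166955 0.05462453]
```

View pics/side16.png

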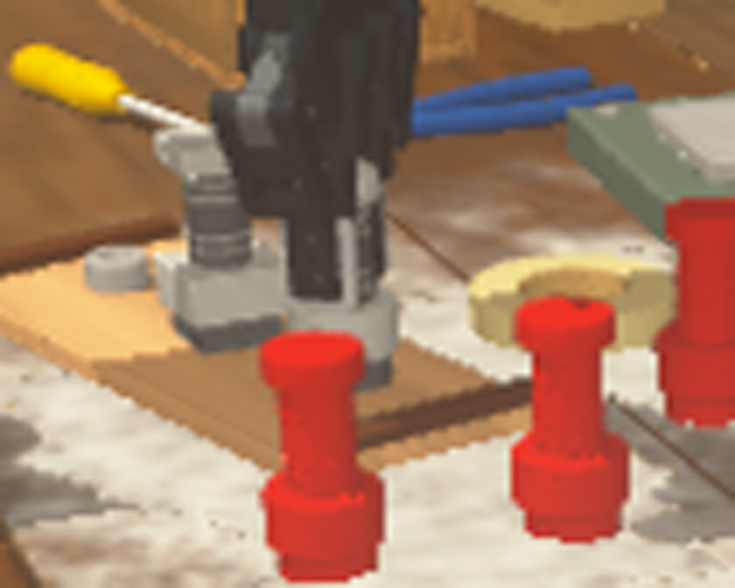

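The stamp hangs upright over its old place, 6 mm above the board. I lower it gently.

Call:
carry_out(commands=[[[0.06,-0.04,0,0,0,0,10],[0.12,-0.04,0,0,0,0,10],[0.17,-0.04,0,0,0,0,10],[0.21,-0.04,0,0,0,0,10],[0.23,-0.04,0,0,0,0,10]]])

```text
t: 25.25
tcp_pos: [0.5279, 0.1607, 0.0485]
tool_rot: [0.214, 0.674, -0.214, 0.674]
force: [0.2, 0.0, 3.7]
finger_gap: 0.263
```

Call:
carry_out(commands=[[[0.01,0,0,0,0,0,10],[0.02,0,0,0,0,0,10],[0.02,0,0,0,0,0,10],[0.02,0,0,0,0,0,10],[0.02,0,0,0,0,0,10]]])

```text
t: 25.75
tcp_pos: [0.5279, 0.1608, 0.048]
tool_rot: [0.215, 0.674, -0.214, 0.674]
force: [-0.0, -0.6, 3.1]
finger_gap: 0.266
```

Touched down. I ease off 0.4 mm so the spring doesn't kick, then open slowly.

Call:
carry_out(commands=[[[-0.015,0,0,0,0,0,10],[-0.015,0,0,0,0,0,20],[-0.015,0,0,0,0,0,26],[-0.015,0,0,0,0,0,32],[-0.015,0,0,0,0,0,38]]], force=20)

```text
t: 26.25
tcp_pos: [0.5277, 0.1608, 0.0479]
tool_rot: [0.214, 0.674, -0.215, 0.674]
force: [1.1, 0.0, -0.5]
finger_gap: 0.44
```

Call:
carry_out(commands=[[[0,0,0,0,0,0,44],[0,0,0,0,0,0,50],[0,0,0,0,0,0,50],[0,0,0,0,0,0,50],[0,0,0,0,0,0,50]]])

```text
t: 26.75
tcp_pos: [0.5278, 0.1607, 0.0482]
tool_rot: [0.215, 0.674, -0.215, 0.674]
force: [0.5, 0.2, 0.4]
finger_gap: 0.588
```

```bash
python3 - <<'E'
from h import *
from station import manip
s=manip.snapshot("side"); 
plan([.5284,.1605,.15],FX["th"]+np.pi/2)
i=s["image"][:,:,::-1]; cv2.imwrite("pics/side17.png",cv2.resize(i[165:270,215:320],None,fx=7,fy=5.6,interpolation=cv2.INTER_CUBIC))
E
```

```text
t26.80 shift [-4.072  0.006  0.025] turn [ 0.006  0.    -0.   ] | F [ 0.  -1.1  0.2] gap 0.582
```

View pics/side17.png

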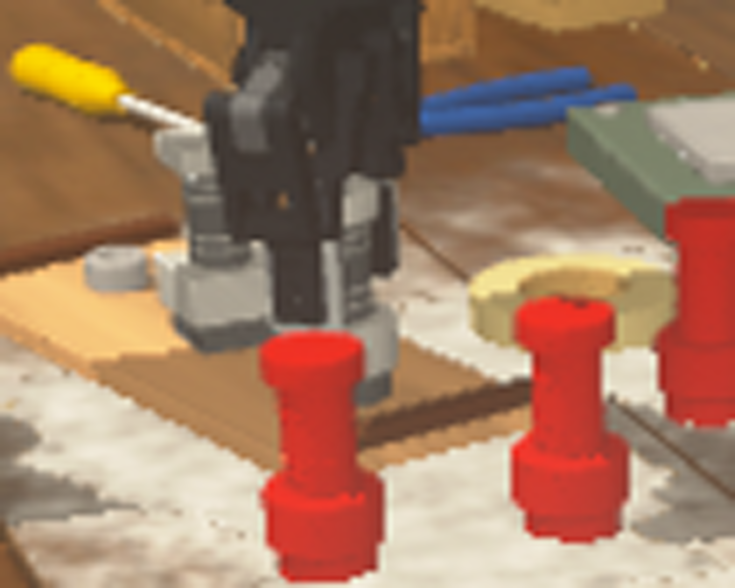

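The stamp stands free between the open fingers. I lift straight up and away.

Call:
carry_out(commands=[[[-0.4,0,0,0,0,0,50],[-1.0,0,0,0,0,0,50],[-1.8,0,0,0,0,0,50],[-2.8,0,0,0,0,0,50],[-3.8,0,0,0,0,0,50]]])

```text
t: 27.3
tcp_pos: [0.5276, 0.1607, 0.1446]
tool_rot: [0.215, 0.674, -0.215, 0.674]
force: [0.0, 0.6, 0.9]
finger_gap: 0.588
```

Call:
carry_out(commands=[[[-1.0,0,0,0,0,0,50],[-2.2,0,0,0,0,0,50],[-3.2,-0.4,-1.0,0,0,0,50],[-3.6,-0.8,-2.4,0,0,0,50],[-3.6,-1.2,-4.0,0,0,0,50]]])

```text
t: 27.8
tcp_pos: [0.4297, 0.1943, 0.2357]
tool_rot: [0.216, 0.672, -0.214, 0.675]
force: [-0.4, 1.2, 0.0]
finger_gap: 0.585
```

Call:
carry_out(commands=[[[0,-0.5,-0.5,0,0,0,50],[0,-1.0,-1.0,0,0,0,50],[0,-1.0,-1.0,0,0,0,50],[0,-1.0,-1.0,0,0,0,50],[0,-1.0,-1.0,0,0,0,50]]])

```text
t: 28.3
tcp_pos: [0.3955, 0.1882, 0.2337]
tool_rot: [0.215, 0.673, -0.214, 0.674]
force: [1.5, 0.2, 0.7]
finger_gap: 0.589
```

```bash
python3 - <<'E'
from h import *
from station import manip
for n in ("side","top"):
    s=manip.snapshot(n); cv2.imwrite(f"pics/{n}18f.png",s["image"][:,:,::-1])
print(manip.sense()["tcp_pos"],manip.sense()["t"])
i=cv2.imread("pics/side18f.png"); cv2.imwrite("pics/side18.png",cv2.resize(i[165:370,205:420],None,fx=3.7,fy=2.9,interpolation=cv2.INTER_CUBIC))
E
```

```text
[0.39528871 0.18814968 0.23332774] 28.4
```

View pics/side18.png

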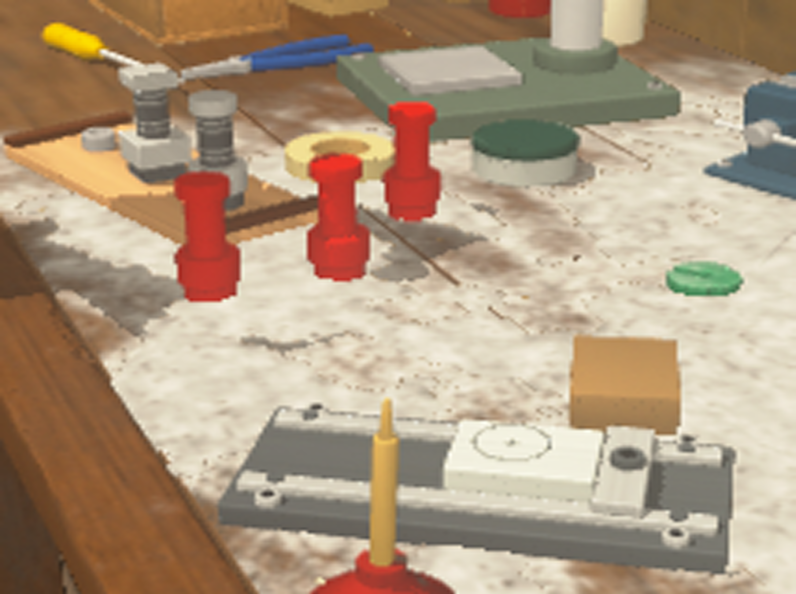

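View pics/top18f.png

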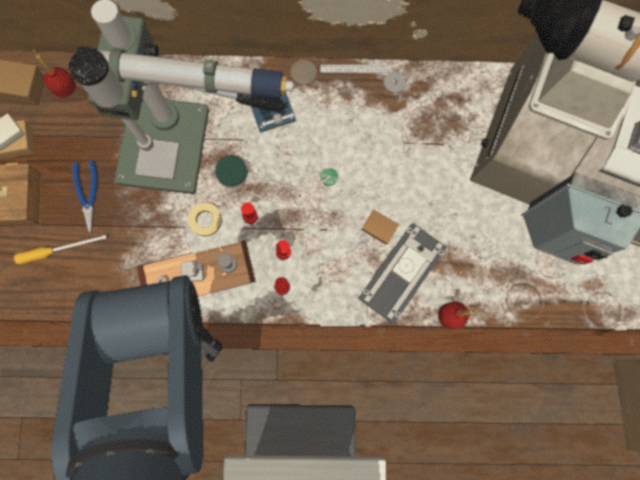

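Both stamps stand on the board: the round one at top (226,261), the square one at (192,270). The reds and bystanders are where they were, and the blank is against the stop. One pixel comparison of the blank region before handing in.

```bash
python3 - <<'E'
from h import *
from ringfit import fit
from station import manip
print("ring side before/after",fit("pics/side3f.png","side",(.5333,-.2012),.032,.0154)[0],fit("pics/side18f.png","side",(.5333,-.2012),.032,.0154)[0])
st=manip.sense(); print(st["t"],abs(st["qd"]).max())
manip.sign_off()
E
```

```text
ring side before/after [ 0.53324862 -0.2002142 ] [ 0.53324862 -0.2002142 ]
28.4 0.006469615842718065
the job is handed in; nothing more can be done
```

I finished the job and handed it in at 28.4 s. No verdict was reported.

**What I did**
- **Blank:** I pushed it along the channel with the shut fingers until it met the stop, pressing with about 8 N, without lifting it.
- **Stamping:** I took the grey round-headed stamp and pressed it onto the ring. The spring went about 9.8 of 10 mm at about 14 N. It was held nearly home for about 1 s, longer than the half second asked, and then lifted straight off.
- **Return:** I stood the stamp back on its place on the board and let go. The arm is clear.

**Last checks**
- **Blank:** it is still against the stop. The ring's position in the side camera is identical before and after stamping.
- **Stamps and bystanders:** the round stamp stands upright. The square stamp, the red look-alikes and the other things show no visible movement.

**What disagreed or is uncertain**
- **Centring:** the side camera and the arm's own position differed by about 1–2 mm across the channel. I went by the edges in the picture at first touch, which put the die on the ring to about 0.5 mm.
- **Drift during the press:** the measured tool position drifted sideways by about 0.6 mm. I could see no mark in the pictures, so I could not check the mark itself.
- **First grip:** it was a few millimetres too high, so I let go and regripped lower. The opening then still read 22.6 mm on a 20 mm waist. Touch height and spring force both matched the model, so the stamp did not slip.

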